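# Load the gauge tester and set its metering valve

### The arm

A 6-joint arm with a two-finger parallel gripper is mounted at the origin on a cart in front of the work surface, level with it; the furniture and walls round the work are solid. World frame = base frame: x ahead of the robot, y to its left, z up, the work surface at z = 0. Lengths are in mm, angles in degrees, forces in N, time in s.
With the tool pointing down it reaches from about 350 to 850 mm from the base axis. Payload 8.1 kg.
Tool frame: the origin (TCP) lies midway between the tips of the shut fingers; the grasp point (between the pads) lies 19 mm behind it; z points along the fingers, y is the direction in which the jaws open and shut (so a half turn about z gives the same grasp; the last joint's range is limited). The gripper opens to 85 mm and grips with 20 to 120 N. Pads are 22 mm wide; open, the fingers measure 114 mm over their backs; the gripper's body (76 mm by 85 mm) begins 54 mm behind the grasp point. The pads swing forward as they close: fully open they stand 13 mm farther back than shut.
Start: joints at [-78.174, 7.471, 85.268, -0, 87.261, -4.893], TCP at [172.626, -574.635, 231.292] pointing down, gripper open.
Joint ranges: [-169.43, 169.43], [-51.17, 129.36], [1.28, 143.12], [-76.62, 256.62], [0, 156.53], [-152.29, 152.29]. Speed limits (degrees/s): [136.94, 136.94, 159.86, 180, 180, 180].

### API

Orientations are given as [roll, pitch, yaw] about the fixed x, y, z axes, in that order (R = Rz(yaw) Ry(pitch) Rx(roll)).
In Python, from bench import r gives the robot as it stands.
- The arm moves only by the tool carry_out, never from a script. Its argument "increments" is a list of rows, each a list of 3 entries, a list of its own where there are three numbers: the shift along the tool's x, y, z in m, then the turn, a rotation vector about the tool's x, y, z in rad, then the closure, from 0 (fully open) to 1 (shut). A call has 1 to 12 rows; each row shifts and turns the pose as measured when the row begins, along the tool's axes as they then stand; what a row does not reach is not made up. A row lasts 1/10 s, in which the tool goes at most 50 mm and 8.59 degrees, less where a joint would pass 70% of its speed; a pose out of reach is approached as far as the arm can. A call with a gripper value outside its range is refused whole. The fingers move at their own pace and stop on an object; "newtons" is the grip in N (left out, the last holds). Time passes only in rows, so rows that do not move let the fingers close. It gives the time, the measured TCP pose, the force and the opening at its end, in the units of the state.
- r.sense(): the state, without advancing time (a new reading comes with each control period).
- r.snapshot(name): name is "scene" or "top" or "wrist"; returns a dict with "image" (384x512x3 uint8, blue, green, red), "vertical_fov" (degrees; the focal length in pixels is half the picture's height over the tangent of half this angle, whatever the lens; pixels are square), "cx", "cy" (the principal point, pixels), "rvec" (rotation vector, rad) and "tvec" (3), from world to camera coordinates, as OpenCV has them. Camera axes: x right, y down, z forward; pixel columns grow to the right and rows downward; lengths in mm; the calibration is good to about 2 mm. A picture is of the moment at which its call begins. There is no depth.
- r.hand_in(): hands the job in, once; it reports no verdict.
The state is a dict: "time": time; "joint_pos": joint angles; "qd": joint speeds; "joint_efforts": joint torques, N m; "tool_pos": TCP position; "tcp_rot": TCP orientation; "ft_force": force on the tool from outside, world axes, zero at the start; "wrist_torque": the same for the moment, N m; "finger_gap": finger opening in mm.
Only numpy, scipy, OpenCV 4.12 (cv2) and the standard library are available. Lean on these libraries where they do the work, as an engineer would, in place of code of your own. Each camera call takes 0.05 s, during which the arm holds its last target.

### The job

We are about to check a steriliser gauge on the dead-weight tester. Put the large weight over the centring pin onto the carrier and then the small weight on top of it, both lying flat. Then take the valve wheel by its revolving handle, close it clockwise until it comes to its stop, open it again by exactly two full turns, and finish still gripping the handle there, so that the valve can be shut at once when the air is let in.

Things in the scene. Friction and masses are not known exactly. Their poses are not given: they have to be found in the camera images.
- large_weight: large flat steel ring weight, 56 mm across, 18 mm thick, 0.32 kg (some 20 % either way), with a 14 mm hole through its middle; lies flat on a black rubber mat 4 mm thick. Origin: centre of its underside, z axis up through the hole.
- small_weight: small flat steel ring weight, 42 mm across, 14 mm thick, 0.14 kg (some 20 % either way), with a 14 mm hole through its middle; lies flat on the same mat. Origin: centre of its underside, z axis up through the hole.
- tester: the dead-weight tester: low white housing 180 x 380 mm fixed to the bench, aluminium top at 53 mm; the weight carrier stands on its left (+y) end, the valve on its right end, and between them towards the back a dial gauge on a post, reaching 160 mm above the bench. Origin: centre of its underside; x away from the robot, y along the housing from valve to carrier, z up.
- carrier_seat (a point): centre of the top face of the carrier, a fixed round steel plate 48 mm across and 6 mm thick, 98 mm above the bench; below it is only a 12 mm neck for 11 mm, then a column 34 mm across. A fixed upright pin 9 mm thick with a tapered tip stands on this point and rises 39 mm above it. Axes: those of the tester.
- valve_axis (a point): fixed point on the upright axis of the valve wheel, 126 mm above the bench, 250 mm from the carrier along the housing. The dark wheel is 100 mm across. Axes: those of the tester.
- valve (a joint): turning angle of the valve wheel in rad: 0 at the closed stop, growing as it opens (counter-clockwise from above); left part-open at the start. At 0 the handle stands on the tester's +x side of the wheel axis, at angle a it has gone round by a from there. Turning takes about 0.1 N m (2 to 3 N at the handle). The wheel rises 2 mm with each turn of opening.
- revolving_handle: black upright round handle, 19 mm thick and 45 mm tall, on the rim of the wheel 45 mm from its axis; spins freely on its own pin, so a gripper can hold it and go round the axis without turning. Origin: centre of its lower end on top of the rim, z axis up. It goes round and rises with the wheel; when closed its origin is level with point valve_axis.
- bench_timer: round blue and white bench timer, 66 mm across, 44 mm tall, to the right beyond the tester; leave it alone. Origin: centre of its underside.
- tray_seals: shallow clear tray with small black seals, 111 x 129 x 36 mm, beyond the tester; leave it alone. Origin: centre of its underside.
- log_book: flat black log book, 210 x 153 x 16 mm, to the right of the tester with a pen on it; leave it alone. Origin: centre of its underside.
Things that resemble listed ones, but are neither listed nor needed, are in the scene too. What is shaped like the large_weight but purple or red is not meant. What is shaped like the small_weight but green or red is not meant.

How it is judged:
By the outcome, as a careful person would: the job done as asked, in the order asked, and still so for the second after the job is handed in, while the arm keeps its last pose, push and grip.
It also fails if it takes over 72 s, if anything falls off the work surface, if the arm or the gripper's body presses on something with over 40 N, if the wrist force passes 120 N, or if a joint passes its speed limit or range.

## Working session

There is one attempt and no reset: what is moved stays moved. The work goes in short steps, Python scripts to look and compute and a tool call to move; the robot and the scene stay as the last step left them, time stands still between calls to the robot, and variables do not carry over. Pictures are saved under pics/ and viewed, and the job is handed in when it is done.

Besides the shell and the picture viewer there is one more tool, called after "Call:" by a JSON object that holds its "api" and its "payload", one argument or row to a line. carry_out: Moves the arm, as the interface text tells. Its arguments: {"type":"object","properties":{"increments":{"type":"array"},"newtons":{"type":"number"}},"required":["increments"]}

```bash
mkdir -p pics; ls
cat > h.py <<'E'
import numpy as np, cv2
from bench import r
def snap(cam,name):
    s=r.snapshot(cam); cv2.imwrite(f'pics/{name}.png',s['image'])
    np.savez(f'pics/{name}.npz',**{k:v for k,v in s.items()})
    return s
def cal(s):
    h=s['image'].shape[0]; f=h/2/np.tan(np.radians(float(s['vertical_fov']))/2)
    K=np.array([[f,0,float(s['cx'])],[0,f,float(s['cy'])],[0,0,1]])
    R=cv2.Rodrigues(np.array(s['rvec'],float))[0]; t=np.array(s['tvec'],float).ravel()
    return K,R,t
def ray(s,uv,z):
    K,R,t=cal(s); d=R.T@np.linalg.inv(K)@np.array([uv[0],uv[1],1.]); c=-R.T@t
    return c+d*(z-c[2])/d[2]
def proj(s,P):
    K,R,t=cal(s); p=(K@(R@np.atleast_2d(np.array(P,float)).T+t[:,None])).T
    return p[:,:2]/p[:,2:]
def load(name): return dict(np.load(f'pics/{name}.npz'))
def crop(name,x0,y0,x1,y1,k,out):
    im=cv2.imread(f'pics/{name}.png')[y0:y1,x0:x1]
    cv2.imwrite(f'pics/{out}.png',cv2.resize(im,None,fx=k,fy=k,interpolation=cv2.INTER_CUBIC))
E
python3 - <<'E'
from h import *
for c in ['scene','top','wrist']:
    s=snap(c,c+'0'); K,R,t=cal(s); print(c,K[0,0],K[:2,2],-R.T@t, s.keys())
print(r.sense())
E
```

```text
pics
scene 372.7579885026632 [257.10738044 188.69408856] [  79.98603953  585.43673692 1006.37759681] dict_keys(['image', 'vertical_fov', 'cx', 'cy', 'rvec', 'tvec'])
top 475.79989020907 [254.40284532 196.12046397] [ 273.71792624  -23.32747157 1719.16071022] dict_keys(['image', 'vertical_fov', 'cx', 'cy', 'rvec', 'tvec'])
wrist 265.7722151087942 [252.56432933 188.52468508] [ 240.95552665 -553.06670832  373.77385931] dict_keys(['image', 'vertical_fov', 'cx', 'cy', 'rvec', 'tvec'])
{'time': 0.15, 'joint_pos': array([-7.81741065e+01,  7.50705310e+00,  8.53143500e+01, -1.87758836e-03,
        8.72619231e+01, -4.89348671e+00]), 'qd': array([-0.12654621, -0.11571208, -0.21262622,  0.03336203,  0.0056651 ,
       -0.0434644 ]), 'joint_efforts': array([ 2.33365063e-04, -5.70060360e+01, -5.01160383e+01, -2.76889978e-04,
        9.61603626e-03, -1.93040967e-05]), 'tool_pos': array([ 172.5294914 , -574.21872791,  230.47148245]), 'tcp_rot': array([-1.79916818e+02, -5.23954472e-03,  1.67194675e+01]), 'ft_force': array([0.04767088, 0.2353798 , 1.21988667]), 'wrist_torque': array([ 0.01208499,  0.0290397 , -0.02871298]), 'finger_gap': 85.61076686613116}
```

View pics/scene0.png

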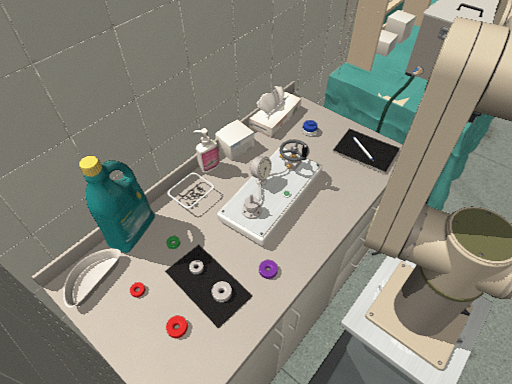

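View pics/top0.png

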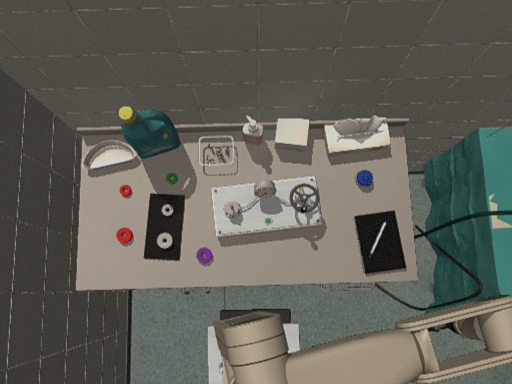

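View pics/wrist0.png

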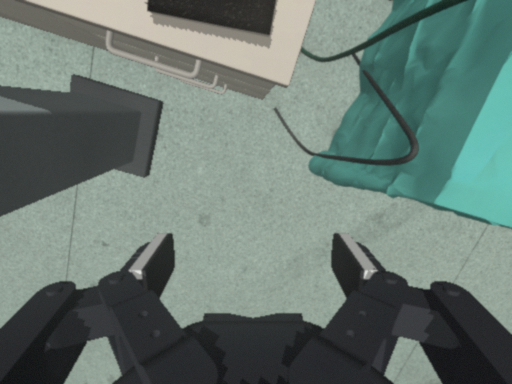

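The grey rings on the black mat are at top (165,240), which is larger, and (167,210), which is smaller. The coloured look-alikes are red at (124,236) and (125,190), purple at (204,256) and green at (172,178). The steel ones on the mat fit the description. I'll confirm that in enlarged crops.

Run:
```python
from h import *
crop('top0',140,190,210,265,8,'t_w'); crop('top0',205,170,330,245,6,'t_t')
crop('scene0',160,235,290,330,6,'s_w'); crop('scene0',215,130,330,240,5,'s_t')
```

```text
(no output)
```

View pics/t_w.png

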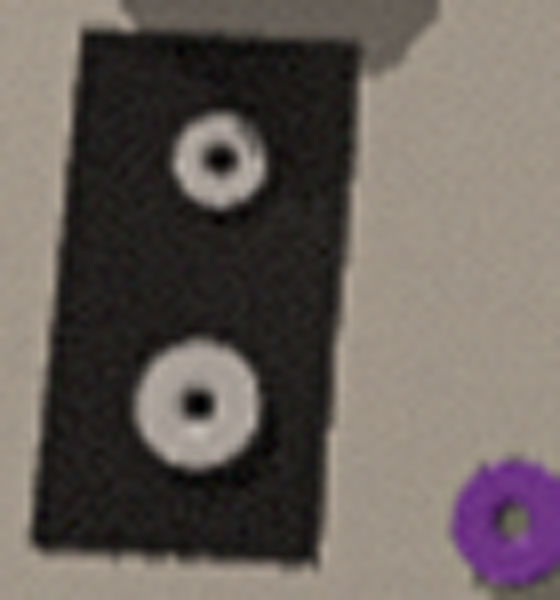

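View pics/t_t.png

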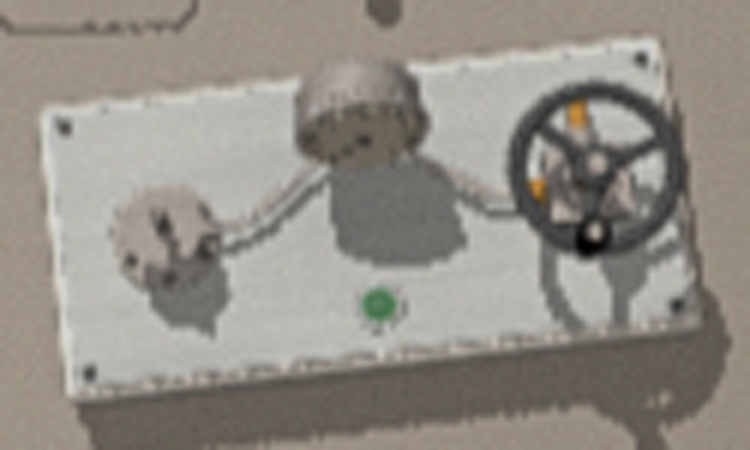

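View pics/s_w.png

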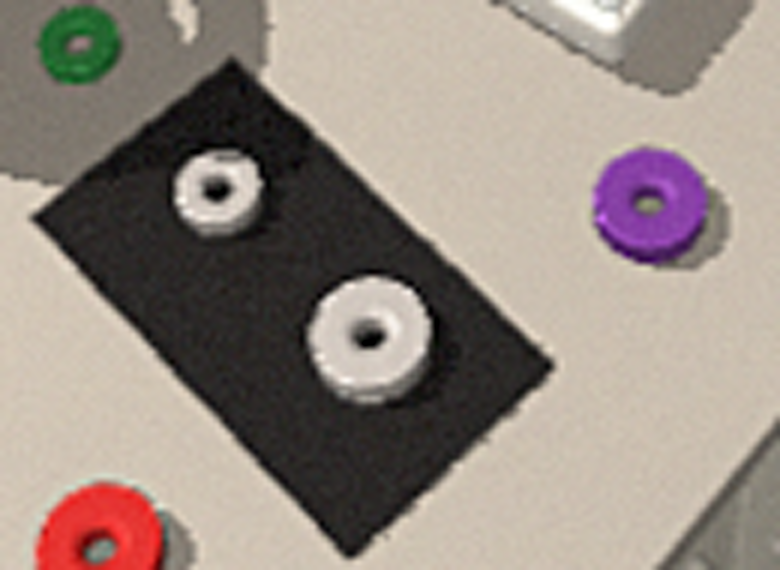

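View pics/s_t.png

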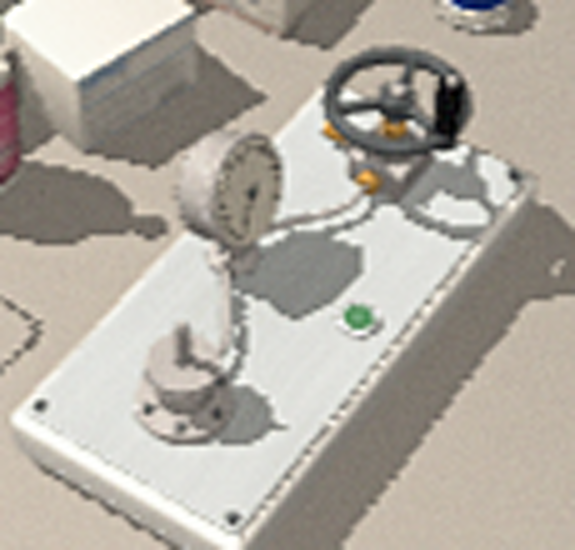

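The enlarged crops confirm the two steel rings on the mat. They also show the carrier with its pin, and the wheel with its black handle on the robot side.

Run:
```python
from h import *
T=load('top0'); S=load('scene0')
def un(p,o,k): return [(p[0]+.5)/k-.5+o[0],(p[1]+.5)/k-.5+o[1]]
tw=lambda *p: un(p,(140,190),8); tt=lambda *p: un(p,(205,170),6)
sw=lambda *p: un(p,(160,235),6); st=lambda *p: un(p,(215,130),5)
print('large top',ray(T,tw(198,404),22),'scene',ray(S,sw(370,333),22))
print('small top',ray(T,tw(219,160),18),'scene',ray(S,sw(219,189),18))
C=np.array([ray(T,tt(*p),53) for p in [(42,108),(657,40),(700,325),(73,397)]]); print(C.round(1),C.mean(0))
e=C[0]-C[1]+C[3]-C[2]; print('yaw of y', np.degrees(np.arctan2(e[1],e[0]))-90)
print('dims',np.linalg.norm(C[0]-C[1]),np.linalg.norm(C[0]-C[3]))
Cs=np.array([ray(S,st(*p),53) for p in [(15,415),(230,535)]]); print('scene corners',Cs.round(1))
print('hub T',ray(T,tt(597,162),130),'rim ctr T',ray(T,tt(597,170),130))
print('hub S',ray(S,st(398,97),130))
print('handle top T',ray(T,tt(595,232),173),'S',ray(S,st(452,78),173))
print('pin tip S',ray(S,st(183,326),137),'base S',ray(S,st(185,366),98))
print('carrier plate T',ray(T,tt(163,235),98))
```

```text
large top [448.73873772 309.02793317  22.        ] scene [452.2698653  308.39458744  22.        ]
small top [559.63457094 301.26560381  18.        ] scene [562.57195933 300.68697244  18.        ]
[[ 629.   135.1   53. ]
 [ 660.  -233.5   53. ]
 [ 487.8 -250.    53. ]
 [ 455.6  118.7   53. ]] [558.0974138  -57.41159468  53.        ]
yaw of y 4.898700832675189
dims 369.8986504641096 174.16556192432483
scene corners [[629.8 136.1  53. ]
 [468.3 117.1  53. ]]
hub T [ 572.32883699 -186.25330646  130.        ] rim ctr T [ 567.72431407 -186.03935943  130.        ]
hub S [ 572.44571262 -183.40852825  130.        ]
handle top T [ 525.24276059 -178.93577133  173.        ] S [ 532.04908788 -182.11169649  173.        ]
pin tip S [550.15013145  63.36936669 137.        ] base S [549.62005546  63.11965437  98.        ]
carrier plate T [542.70862481  61.91935696  98.        ]
```

```bash
cat >> h.py <<'E'
from scipy.spatial.transform import Rotation as Ro
def pose(st): return np.array(st['tool_pos'],float), Ro.from_euler('xyz',st['tcp_rot'],degrees=True)
def wristT():  # camera in tool frame from start data
    s=load('wrist0'); K,R,t=cal(s)
    p,Q=np.array([172.5294914,-574.21872791,230.47148245]),Ro.from_euler('xyz',[-179.916818,-.005239,16.7194675],degrees=True).as_matrix()
    return Q.T@(-R.T@t-p), Q.T@R.T   # cam pos in tool, cam axes in tool
def plan(targets,p=None,yaw=None,step=48,rot=8.5,gain=1.0):
    """targets: list of (xyz,yaw); prints rows assuming exact tracking, tool held straight down"""
    st=r.sense(); p0,Q=pose(st); p=p0 if p is None else np.array(p,float)
    y=st['tcp_rot'][2] if yaw is None else yaw; rows=[]
    for xyz,ty in targets:
        xyz=np.array(xyz,float); n=int(max(1,np.ceil(np.linalg.norm(xyz-p)/step),np.ceil(abs(ty-y)/rot)))
        d=(xyz-p)/n; dy=(ty-y)/n
        for i in range(n):
            a=np.radians(y); M=np.array([[np.cos(a),np.sin(a),0],[np.sin(a),-np.cos(a),0],[0,0,-1]])
            rows.append((np.round(M.T@d/1000*gain,4).tolist(),[0,0,round(-np.radians(dy),4)])); y+=dy
        p=xyz
    for q in rows: print(q)
    return rows
E
python3 - <<'E'
from h import *
c,A=wristT(); print(c,A)
s=load('wrist0')
# project TCP & points in tool frame
K,R,t=cal(s)
for P in [(0,0,0),(0,0,-19),(0,0,60),(0,0,100),(30,0,60)]:
    q=K@(A.T@(np.array(P)-c)); print(P,q[:2]/q[2])
plan([((560,63,250),90)])
E
```

```text
[  71.63155279   -0.78064138 -143.2948453 ] [[ 7.96077703e-04 -9.59737898e-01 -2.80895949e-01]
 [ 9.99999639e-01  6.80281925e-04  5.09744164e-04]
 [-2.98132355e-04 -2.80896253e-01  9.59738092e-01]]
(0, 0, 0) [253.71223136 236.56702328]
(0, 0, -19) [253.87317522 253.02535291]
(0, 0, 60) [253.38302616 202.90207006]
(0, 0, 100) [253.24660674 188.95164268]
(30, 0, 60) [253.44707858 166.48603762]
([0.0347, -0.0312, -0.0012], [0, 0, np.float64(-0.0799)])
([0.037, -0.0283, -0.0012], [0, 0, np.float64(-0.0799)])
([0.0392, -0.0253, -0.0012], [0, 0, np.float64(-0.0799)])
([0.0411, -0.0221, -0.0012], [0, 0, np.float64(-0.0799)])
([0.0427, -0.0187, -0.0012], [0, 0, np.float64(-0.0799)])
([0.0441, -0.0152, -0.0012], [0, 0, np.float64(-0.0799)])
([0.0451, -0.0117, -0.0012], [0, 0, np.float64(-0.0799)])
([0.0459, -0.008, -0.0012], [0, 0, np.float64(-0.0799)])
([0.0464, -0.0043, -0.0012], [0, 0, np.float64(-0.0799)])
([0.0466, -0.0006, -0.0012], [0, 0, np.float64(-0.0799)])
([0.0465, 0.0031, -0.0012], [0, 0, np.float64(-0.0799)])
([0.0461, 0.0068, -0.0012], [0, 0, np.float64(-0.0799)])
([0.0454, 0.0105, -0.0012], [0, 0, np.float64(-0.0799)])
([0.0444, 0.0141, -0.0012], [0, 0, np.float64(-0.0799)])
([0.0432, 0.0176, -0.0012], [0, 0, np.float64(-0.0799)])
([0.0416, 0.021, -0.0012], [0, 0, np.float64(-0.0799)])
```

Call:
{"api": "carry_out", "payload": {
  "increments": [
    [[0.035,-0.031,-0.001],[0,0,-0.08],0],
    [[0.037,-0.028,-0.001],[0,0,-0.08],0],
    [[0.039,-0.025,-0.001],[0,0,-0.08],0],
    [[0.041,-0.022,-0.001],[0,0,-0.08],0],
    [[0.043,-0.019,-0.001],[0,0,-0.08],0],
    [[0.044,-0.015,-0.001],[0,0,-0.08],0],
    [[0.045,-0.012,-0.001],[0,0,-0.08],0],
    [[0.046,-0.008,-0.001],[0,0,-0.08],0],
    [[0.046,-0.004,-0.001],[0,0,-0.08],0],
    [[0.047,-0.001,-0.001],[0,0,-0.08],0],
    [[0.046,0.003,-0.001],[0,0,-0.08],0],
    [[0.046,0.007,-0.001],[0,0,-0.08],0]
  ]
}}

```text
time: 1.35
tool_pos: [461.2, -77.8, 239.5]
tcp_rot: [-179.8, -0.3, 73.3]
ft_force: [1.6, 0.1, 0.1]
finger_gap: 85.5
```

Run:
```python
from h import *
print(r.sense()['joint_pos'])
plan([((545,63,245),90)])
```

```text
[-16.10447451 -13.49618738 104.64598939   0.30843492  89.04120121
   0.62992678]
([0.0397, 0.0099, -0.0014], [0, 0, np.float64(-0.073)])
([0.0389, 0.0128, -0.0014], [0, 0, np.float64(-0.073)])
([0.0379, 0.0156, -0.0014], [0, 0, np.float64(-0.073)])
([0.0366, 0.0183, -0.0014], [0, 0, np.float64(-0.073)])
```

Call:
{"api": "carry_out", "payload": {
  "increments": [
    [[0.04,0.01,-0.001],[0,0,-0.073],0],
    [[0.039,0.013,-0.001],[0,0,-0.073],0],
    [[0.038,0.016,-0.001],[0,0,-0.073],0],
    [[0.037,0.018,-0.001],[0,0,-0.073],0],
    [[0,0,0],[0,0,0],0],
    [[0,0,0],[0,0,0],0]
  ]
}}

```text
time: 1.95
tool_pos: [547.6, 77.3, 242.4]
tcp_rot: [-179.8, -0.4, 91.3]
ft_force: [-0.4, -0.6, -0.1]
finger_gap: 85.4
```

Run:
```python
from h import *
s=snap('wrist','w1'); st=r.sense(); print(st['tool_pos'],st['tcp_rot']); print(proj(s,[[550,63,98],[550,63,137]]))
cv2.imwrite('pics/w1b.png',cv2.resize(s['image'],None,fx=1.5,fy=1.5))
```

```text
[547.46177941  77.10206349 242.38475067] [-179.80469744   -0.43048812   91.28414551]
[[254.71604016 191.15485391]
 [254.92174917 202.36621763]]
```

View pics/w1b.png

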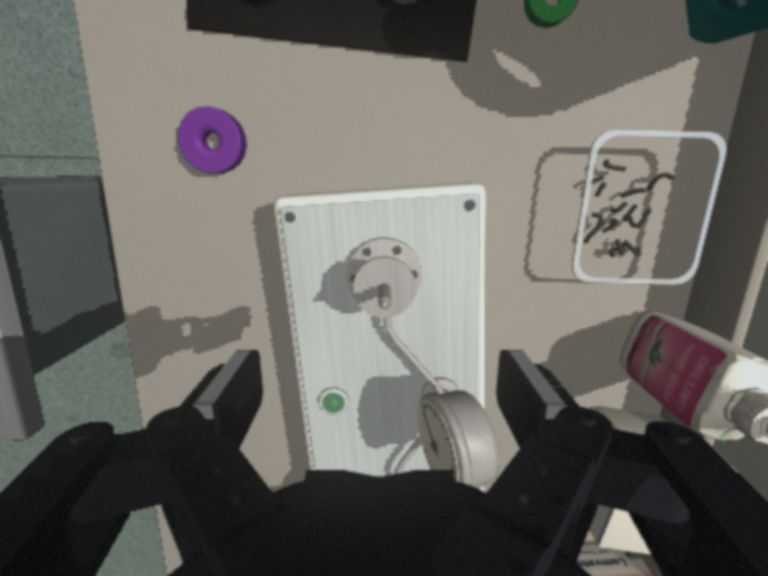

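Run:
```python
from h import *
crop('w1',222,150,292,220,8,'w1c')
```

```text
(no output)
```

View pics/w1c.png

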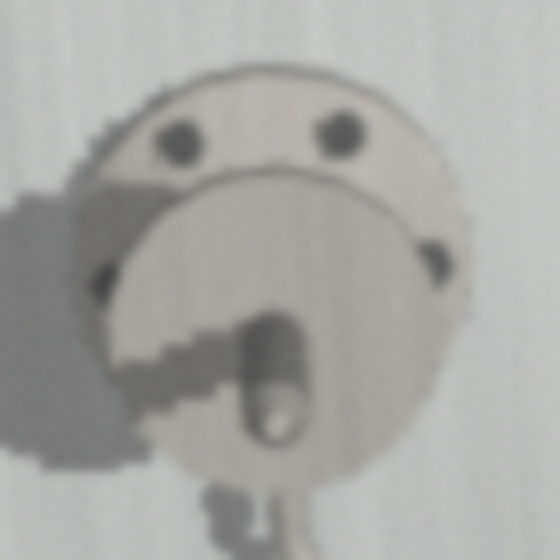

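Run:
```python
from h import *
s=load('w1')
un=lambda x,y:[(x+.5)/8-.5+222,(y+.5)/8-.5+150]
print('plate',ray(s,un(273,340),98)); print('pinbase',ray(s,un(273,335),98)); print('tip',ray(s,un(277,424),137))
print((proj(s,[[550,63+24,98],[550,63-24,98],[550-24,63,98],[574,63,98]])-[222,150]+.5)*8)
p0=[547.5,77,242]
plan([((450,309-10,110),90)],step=48)
```

```text
plate [551.12806531  61.95491756  98.        ]
pinbase [551.10806137  62.69340641  98.        ]
tip [551.25911071  62.82571972 137.        ]
[[270.25107425 166.99446629]
 [261.39996307 492.3377637 ]
 [ 96.06875893 329.23587513]
 [435.27678278 337.23916609]]
([0.0373, -0.0154, 0.0221], [0, 0, np.float64(0.0037)])
([0.0373, -0.0156, 0.0221], [0, 0, np.float64(0.0037)])
([0.0372, -0.0157, 0.0221], [0, 0, np.float64(0.0037)])
([0.0372, -0.0158, 0.0221], [0, 0, np.float64(0.0037)])
([0.0371, -0.016, 0.0221], [0, 0, np.float64(0.0037)])
([0.037, -0.0161, 0.0221], [0, 0, np.float64(0.0037)])
```

```bash
cat >> h.py <<'E'
def tilt(yaw,st=None):
    st=st or r.sense(); p,Q=pose(st); print('rotvec to straight', (Q.inv()*Ro.from_euler('xyz',[180,0,yaw],degrees=True)).as_rotvec().round(4))
E
python3 -c "
from h import *
tilt(90)"
```

```text
rotvec to straight [-0.0035 -0.0075  0.0224]
```

Call:
{"api": "carry_out", "payload": {
  "increments": [
    [[0.037,-0.015,0.008],[0,0,0.004],0],
    [[0.037,-0.016,0.018],[0,0,0.004],0],
    [[0.037,-0.016,0.024],[0,0,0.004],0],
    [[0.037,-0.016,0.024],[0,0,0.004],0],
    [[0.037,-0.016,0.022],[0,0,0.004],0],
    [[0.03,-0.016,0.022],[0,0,0.004],0],
    [[0,0,0],[0,0,0],0],
    [[0,0,0],[0,0,0],0]
  ]
}}

```text
time: 2.8
tool_pos: [448.8, 287.9, 123.2]
tcp_rot: [179.9, -0.3, 88.7]
ft_force: [0.1, -0.7, 0.3]
finger_gap: 85.1
```

Run:
```python
from h import *
s=snap('wrist','w2'); st=r.sense(); print(st['tool_pos'],st['tcp_rot']); tilt(90); print(proj(s,[[450,309,22],[561,301,18]]))
cv2.imwrite('pics/w2b.png',cv2.resize(s['image'],None,fx=1.5,fy=1.5))
```

```text
[448.69066903 287.65677242 122.98217678] [179.97346676  -0.26951468  88.62500992]
rotvec to straight [ 0.0005 -0.0047 -0.024 ]
[[253.11265437 167.86435005]
 [368.96935255 172.59948736]]
```

View pics/w2b.png

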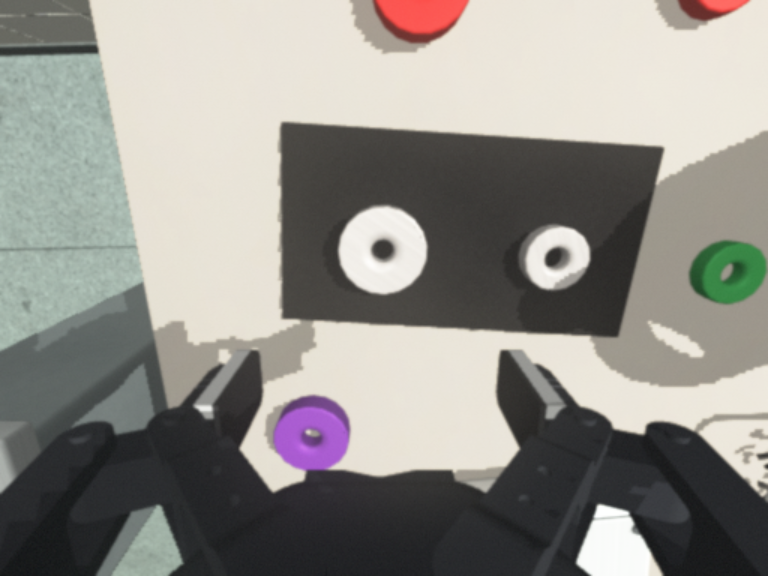

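Run:
```python
from h import *
crop('w2',220,130,400,205,4,'w2c')
```

```text
(no output)
```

View pics/w2c.png

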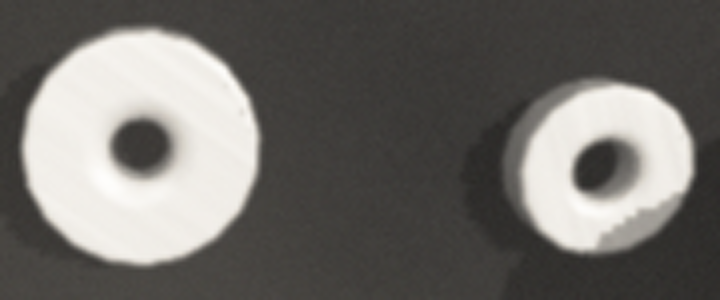

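Run:
```python
from h import *
s=load('w2')
un=lambda x,y:[(x+.5)/4-.5+220,(y+.5)/4-.5+130]
print('large',ray(s,un(141,146),22),'small',ray(s,un(607.5,168.5),18))
print('hole',ray(s,un(143,146),20))
```

```text
large [451.68628287 310.61984245  22.        ] small [563.34444002 301.77926561  18.        ]
hole [452.17117882 310.20928593  20.        ]
```

Run:
```python
from h import *
plan([((451.7,310.3,60),90),((451.7,310.3,12),90)],step=25)
```

```text
([0.0076, 0.0008, 0.021], [0, 0, np.float64(-0.008)])
([0.0076, 0.0009, 0.021], [0, 0, np.float64(-0.008)])
([0.0076, 0.0009, 0.021], [0, 0, np.float64(-0.008)])
([0.0, 0.0, 0.024], [0, 0, np.float64(-0.0)])
([0.0, 0.0, 0.024], [0, 0, np.float64(-0.0)])
```

Call:
{"api": "carry_out", "payload": {
  "increments": [
    [[0.0076,0.001,0.021],[0,-0.0045,-0.008],0],
    [[0.0076,0.001,0.021],[0,0,-0.008],0],
    [[0.0076,0.001,0.021],[0,0,-0.008],0],
    [[0,0,0.024],[0,0,0],0],
    [[0,0,0.015],[0,0,0],0],
    [[0,0,0],[0,0,0],0],
    [[0,0,0],[0,0,0],0]
  ]
}}

```text
time: 3.55
tool_pos: [464.1, 304.2, 26.9]
tcp_rot: [179.2, -0.3, 89.2]
ft_force: [0.5, 1.2, 0.3]
finger_gap: 85.6
```

Run:
```python
from h import *
tilt(90); plan([((451.7,310.3,5.5),90)],step=100)
```

```text
rotvec to straight [ 0.0143 -0.0048 -0.0142]
([0.0059, -0.0125, 0.0214], [0, 0, np.float64(-0.0142)])
```

Call:
{"api": "carry_out", "payload": {
  "increments": [
    [[0.006,-0.0125,0],[0.014,-0.005,-0.014],0],
    [[0,0,0],[0,0,0],0]
  ]
}}

```text
time: 3.75
tool_pos: [452.5, 310.7, 29.2]
tcp_rot: [179.9, -0.1, 89.9]
ft_force: [-0.5, -0.6, 0.3]
finger_gap: 85.0
```

Run:
```python
from h import *
st=r.sense(); print(st['qd'],st['joint_pos']); tilt(90); plan([((451.7,310.3,5.5),90)],step=100)
```

```text
[-1.36537426 -0.59078424 -1.04468322 -0.90623998 -0.7530905  -0.12074602] [2.91259173e+01 1.07020227e+01 1.03948354e+02 5.63905513e-04
 6.52434373e+01 2.91788540e+01]
rotvec to straight [ 0.0016 -0.0009 -0.0009]
([-0.0004, -0.0008, 0.0237], [0, 0, np.float64(-0.0009)])
```

Call:
{"api": "carry_out", "payload": {
  "increments": [
    [[0,-0.001,0.012],[0.001,0,0],0],
    [[0,0,0.01],[0,0,0],0],
    [[0,0,0],[0,0,0],0]
  ]
}}

```text
time: 4.05
tool_pos: [452.4, 312.1, 7.6]
tcp_rot: [179.8, -0.2, 90.0]
ft_force: [-0.5, 0.3, -0.6]
finger_gap: 85.7
```

Run:
```python
from h import *
tilt(90); plan([((451.7,310.3,5.5),90)],step=100)
s=snap('wrist','w3')
cv2.imwrite('pics/w3b.png',cv2.resize(s['image'],None,fx=1.5,fy=1.5))
```

```text
rotvec to straight [ 0.0041 -0.0028  0.0006]
([-0.0018, -0.0007, 0.0021], [0, 0, np.float64(0.0006)])
```

View pics/w3b.png

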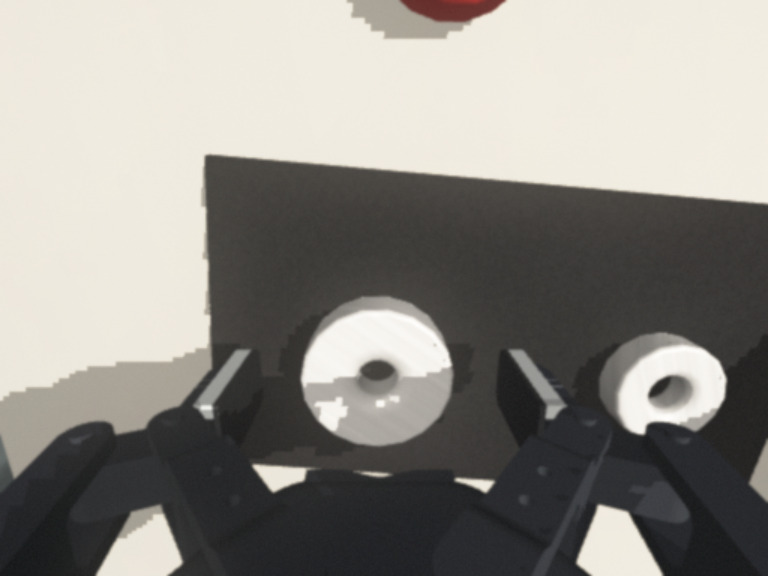

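Run:
```python
from h import *
s=load('w3')
crop('w3',190,185,315,305,6,'w3c')
print(ray(s,[378/1.5,377/1.5],22), r.sense()['tool_pos'])
```

```text
[452.00414865 310.90580692  22.        ] [452.56175278 312.24368236   8.08229498]
```

View pics/w3c.png

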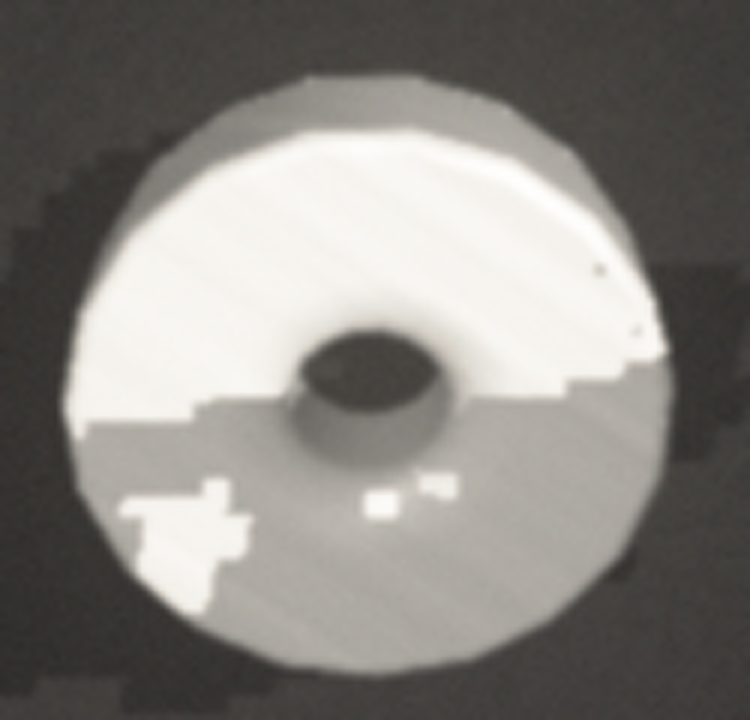

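Call:
{"api": "carry_out", "payload": {
  "increments": [
    [[-0.0015,-0.001,0.0025],[0.004,-0.003,0],0],
    [[0,0,0],[0,0,0],1],
    [[0,0,0],[0,0,0],1],
    [[0,0,0],[0,0,0],1],
    [[0,0,0],[0,0,0],1],
    [[0,0,0],[0,0,0],1],
    [[0,0,0],[0,0,0],1]
  ],
  "newtons": 60
}}

```text
time: 4.8
tool_pos: [451.8, 310.6, 6.0]
tcp_rot: [-180.0, 0.0, 90.0]
ft_force: [0.2, 0.5, -0.8]
finger_gap: 51.3
```

Run:
```python
from h import *
st=r.sense(); print(st['finger_gap'],st['tool_pos'])
s=snap('wrist','w4')
crop('w4',120,180,380,320,3,'w4c')
```

```text
51.2883472307555 [451.75902268 310.60525218   6.02368546]
```

View pics/w4c.png

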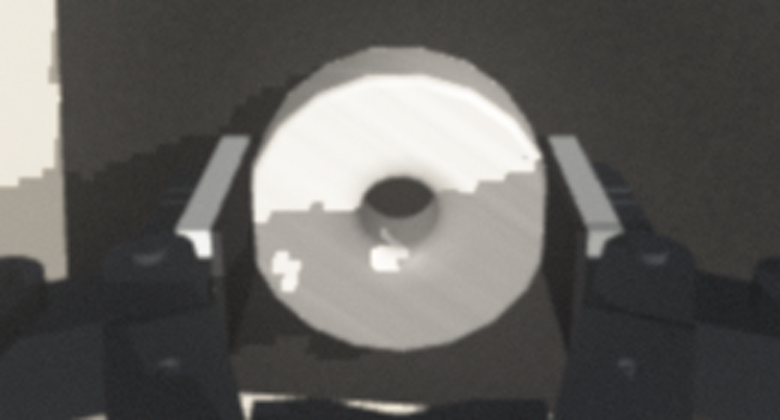

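Call:
{"api": "carry_out", "payload": {
  "increments": [
    [[0,0,-0.01],[0,0,0],1],
    [[0,0,-0.025],[0,0,0],1],
    [[0,0,-0.04],[0,0,0],1],
    [[0,0,-0.045],[0,0,0],1],
    [[0,0,-0.035],[0,0,0],1],
    [[0,0,0],[0,0,0],1]
  ]
}}

```text
time: 5.45
tool_pos: [448.7, 308.8, 165.4]
tcp_rot: [-179.6, 0.3, 90.0]
ft_force: [0.4, 0.9, -2.4]
finger_gap: 51.4
```

Run:
```python
from h import *
st=r.sense(); print(st['finger_gap'],st['ft_force'])
s=snap('wrist','w5')
crop('w5',120,180,380,320,3,'w5c'); tilt(90)
plan([((551,64,175),90)],step=40)
```

```text
51.39224041938224 [ 0.43157851  0.91353667 -2.38470047]
rotvec to straight [-0.01    0.006   0.0003]
([-0.0349, 0.0147, -0.0017], [0, 0, np.float64(0.0)])
([-0.0349, 0.0147, -0.0017], [0, 0, np.float64(0.0)])
([-0.0349, 0.0147, -0.0017], [0, 0, np.float64(0.0)])
([-0.0349, 0.0147, -0.0017], [0, 0, np.float64(0.0)])
([-0.0349, 0.0148, -0.0017], [0, 0, np.float64(0.0)])
([-0.0349, 0.0148, -0.0017], [0, 0, np.float64(0.0)])
([-0.0349, 0.0148, -0.0017], [0, 0, np.float64(0.0)])
```

View pics/w5c.png

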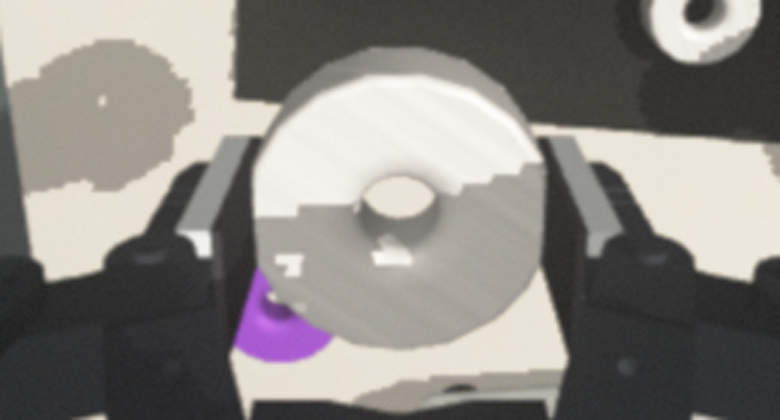

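Call:
{"api": "carry_out", "payload": {
  "increments": [
    [[-0.02,0.008,-0.005],[-0.01,0.006,0],1],
    [[-0.035,0.014,-0.006],[0,0,0],1],
    [[-0.036,0.015,-0.006],[0,0,0],1],
    [[-0.036,0.015,-0.003],[0,0,0],1],
    [[-0.036,0.015,0],[0,0,0],1],
    [[-0.036,0.015,0],[0,0,0],1],
    [[-0.02,0.01,0],[0,0,0],1],
    [[-0.01,0.005,0],[0,0,0],1],
    [[0,0,0],[0,0,0],1],
    [[0,0,0],[0,0,0],1]
  ]
}}

```text
time: 6.5
tool_pos: [536.7, 70.5, 164.5]
tcp_rot: [-178.4, 0.2, 90.2]
ft_force: [0.7, 1.4, -3.6]
finger_gap: 51.4
```

Run:
```python
from h import *
st=r.sense(); print(st['finger_gap'],st['tool_pos'])
s=snap('wrist','w6'); tilt(90)
plan([((551.2,62.7,165),90)],step=400)
s5=load('w5')
c,A=wristT()
K,_,_=cal(s5); un=lambda x,y:[(x+.5)/3-.5+120,(y+.5)/3-.5+180]
u=un(400,211); d=A@np.linalg.inv(K)@np.array([*u,1]); print('ring centre in tool', c+d*((-16-c[2])/d[2]))
cv2.imwrite('pics/w6b.png',cv2.resize(s['image'],None,fx=1.5,fy=1.5))
```

```text
51.39886633073572 [536.7134409   70.4571476  164.48917484]
rotvec to straight [-0.0273  0.0038  0.0038]
([-0.0081, 0.0146, -0.0005], [0, 0, np.float64(0.0039)])
ring centre in tool [  0.0872095   -0.45252359 -16.        ]
```

View pics/w6b.png

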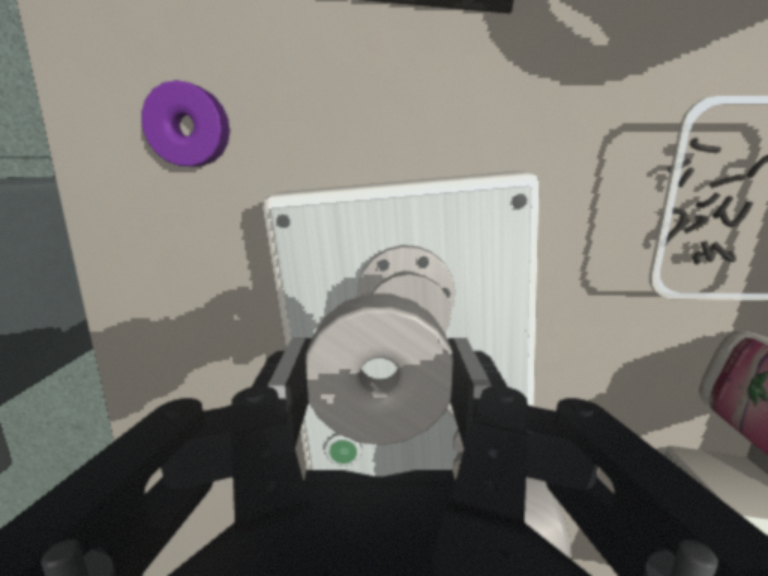

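Call:
{"api": "carry_out", "payload": {
  "increments": [
    [[-0.008,0.0146,0],[-0.027,0.004,0.004],1],
    [[0,0,0],[0,0,0],1]
  ]
}}

```text
time: 6.75
tool_pos: [551.6, 64.7, 163.8]
tcp_rot: [179.9, -0.1, 90.2]
ft_force: [0.1, 0.4, -2.4]
finger_gap: 51.3
```

Run:
```python
from h import *
st=r.sense(); print(st['finger_gap'],st['tool_pos'])
s=snap('wrist','w7'); tilt(90)
plan([((551.4,62.7,150),90)],step=400)
cv2.imwrite('pics/w7b.png',cv2.resize(s['image'],None,fx=1.5,fy=1.5))
crop('w7',190,150,310,300,5,'w7c')
```

```text
51.34559039902122 [551.61935288  64.68133558 163.75728219]
rotvec to straight [-0.0001 -0.0015  0.003 ]
([-0.0025, 0.0006, 0.0136], [0, 0, np.float64(0.003)])
```

View pics/w7c.png

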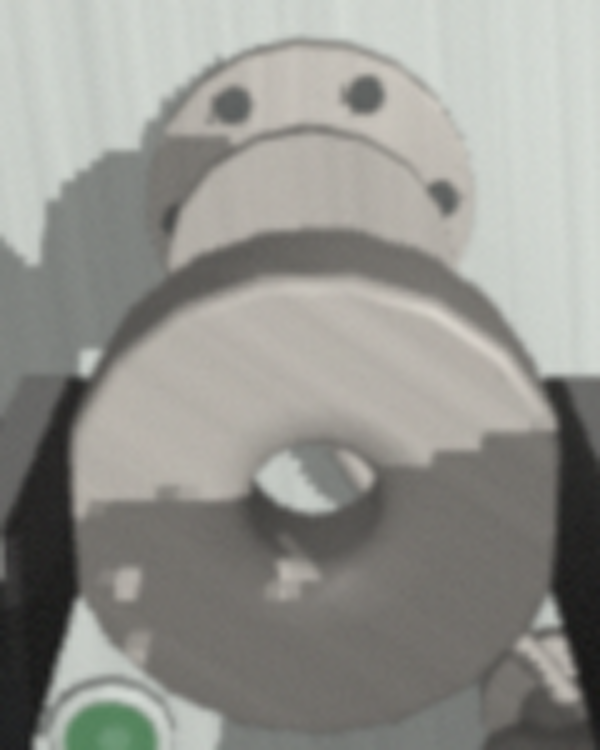

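Run:
```python
from h import *
s=load('w7')
th=np.radians(np.arange(0,181,20))
for c in [(551.2,62.7),(551.2,61.7),(552.2,62.7)]:
    q=proj(s,[[c[0]+24*np.cos(a),c[1]+24*np.sin(a),98] for a in th]); print(c,((q-[190,150]+.5)*5).round(0).tolist())
c,A=wristT();K,_,_=cal(s)
u=[(315+.5)/5-.5+190,(500.)/5-.5+150]
d=A@np.linalg.inv(K)@np.array([*u,1]); print('ring centre in tool', c+d*((-16-c[2])/d[2]))
```

```text
(551.2, 62.7) [[456.0, 270.0], [449.0, 223.0], [425.0, 180.0], [386.0, 149.0], [338.0, 131.0], [287.0, 131.0], [238.0, 148.0], [200.0, 180.0], [175.0, 222.0], [168.0, 269.0]]
(551.2, 61.7) [[456.0, 275.0], [449.0, 228.0], [424.0, 186.0], [386.0, 154.0], [338.0, 137.0], [287.0, 137.0], [238.0, 154.0], [200.0, 186.0], [176.0, 228.0], [168.0, 274.0]]
(552.2, 62.7) [[462.0, 270.0], [455.0, 223.0], [431.0, 180.0], [392.0, 149.0], [344.0, 131.0], [293.0, 131.0], [245.0, 148.0], [206.0, 180.0], [181.0, 222.0], [174.0, 269.0]]
ring centre in tool [  0.38602401  -0.66689061 -16.        ]
```

Call:
{"api": "carry_out", "payload": {
  "increments": [
    [[-0.0022,0,0.01],[0,-0.001,0.003],1],
    [[0,0,0.01],[0,0,0],1],
    [[0,0,0],[0,0,0],1]
  ]
}}

```text
time: 7.1
tool_pos: [550.5, 64.0, 142.1]
tcp_rot: [180.0, -0.0, 90.1]
ft_force: [-0.3, -0.5, -4.2]
finger_gap: 51.6
```

Run:
```python
from h import *
st=r.sense(); print(st['finger_gap'],st['tool_pos']); tilt(90)
plan([((551.7,62.4,130),90)],step=400)
```

```text
51.56980915332696 [550.53348994  64.04524615 142.05439566]
rotvec to straight [ 0.0001 -0.0007  0.0013]
([-0.0016, 0.0012, 0.0121], [0, 0, np.float64(0.0013)])
```

Call:
{"api": "carry_out", "payload": {
  "increments": [
    [[-0.0016,0.0012,0],[0,0,0.001],1],
    [[0,0,0.002],[0,0,0],1]
  ]
}}

```text
time: 7.3
tool_pos: [551.4, 62.5, 139.5]
tcp_rot: [-180.0, -0.0, 90.0]
ft_force: [0.6, -0.2, -3.9]
finger_gap: 51.5
```

Run:
```python
from h import *
st=r.sense(); print(st['finger_gap'],st['tool_pos']); tilt(90)
plan([((551.7,62.4,130),90)],step=400)
```

```text
51.467633561530484 [551.42725259  62.5171081  139.45375507]
rotvec to straight [-0.0008 -0.0007  0.0005]
([-0.0001, 0.0003, 0.0095], [0, 0, np.float64(0.0005)])
```

Call:
{"api": "carry_out", "payload": {
  "increments": [
    [[0,0.0003,0.007],[0,0,0],1],
    [[0,0,0.007],[0,0,0],1],
    [[0,0,0],[0,0,0],1]
  ]
}}

```text
time: 7.6
tool_pos: [551.7, 62.6, 124.2]
tcp_rot: [-179.9, -0.1, 90.0]
ft_force: [-0.5, -0.4, -3.7]
finger_gap: 51.5
```

Run:
```python
from h import *
st=r.sense(); print(st['finger_gap'],st['tool_pos']); tilt(90)
plan([((551.7,62.4,102),90)],step=400)
```

```text
51.45774159486314 [551.66119384  62.5959212  124.19536598]
rotvec to straight [-0.001  -0.001   0.0004]
([-0.0002, 0.0, 0.0222], [0, 0, np.float64(0.0004)])
```

On the pin with no side force. I'll lower it to the seat.

Call:
{"api": "carry_out", "payload": {
  "increments": [
    [[0,0,0.008],[0,0,0],1],
    [[0,0,0.008],[0,0,0],1],
    [[0,0,0.004],[0,0,0],1],
    [[0,0,0.001],[0,0,0],1],
    [[0,0,0],[0,0,0],1]
  ]
}}

```text
time: 8.1
tool_pos: [551.3, 62.6, 100.7]
tcp_rot: [-179.9, -0.0, 90.0]
ft_force: [0.0, 1.2, -4.2]
finger_gap: 51.6
```

Run:
```python
from h import *
st=r.sense(); print(st['finger_gap'],st['tool_pos'],st['ft_force']); tilt(90)
s=snap('wrist','w8')
crop('w8',150,150,350,300,4,'w8c')
```

```text
51.60975061277887 [551.2580128   62.5586887  100.67524187] [ 0.0254846   1.17113545 -4.21702395]
rotvec to straight [-0.002  -0.0008  0.0004]
```

View pics/w8c.png

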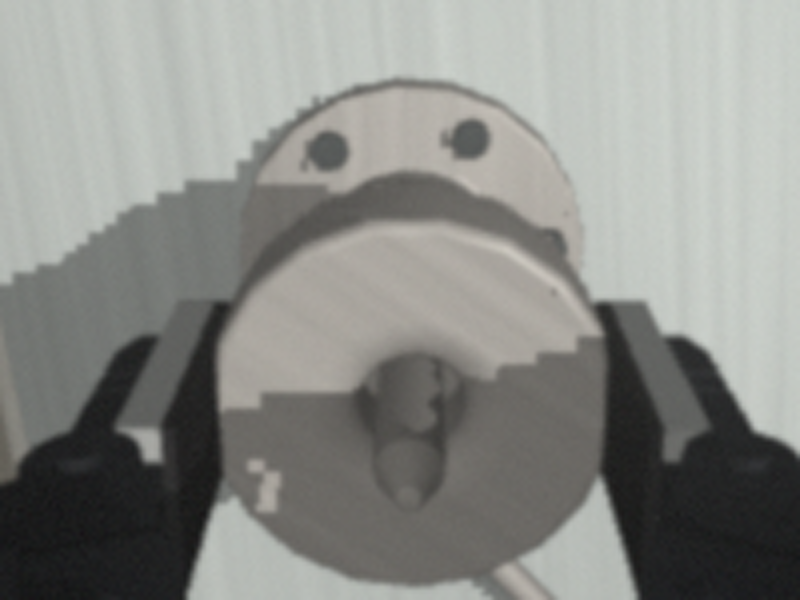

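The pin comes through the hole, well centred. I'll press lightly down to contact.

Call:
{"api": "carry_out", "payload": {
  "increments": [
    [[0,0,0.0015],[0,0,0],1],
    [[0,0,0.0015],[0,0,0],1]
  ]
}}

```text
time: 8.35
tool_pos: [551.9, 62.6, 99.9]
tcp_rot: [-180.0, -0.0, 90.0]
ft_force: [-11.3, -1.2, 14.8]
finger_gap: 51.5
```

Call:
{"api": "carry_out", "payload": {
  "increments": [
    [[0,0,-0.0005],[0,0,0],0],
    [[0,0,0],[0,0,0],0],
    [[0,0,0],[0,0,0],0],
    [[0,0,0],[0,0,0],0]
  ]
}}

```text
time: 8.75
tool_pos: [554.3, 62.6, 103.3]
tcp_rot: [179.7, -0.1, 90.0]
ft_force: [-0.5, 1.3, -0.5]
finger_gap: 85.3
```

Run:
```python
from h import *
st=r.sense(); print(st['finger_gap'],st['tool_pos'],st['ft_force']); tilt(90)
s=snap('wrist','w9')
crop('w9',150,150,350,300,4,'w9c')
```

```text
85.3334344421042 [554.25697335  62.64692163 103.30207556] [-0.51806388  1.31359953 -0.52755829]
rotvec to straight [ 0.005  -0.0009  0.0005]
```

View pics/w9c.png

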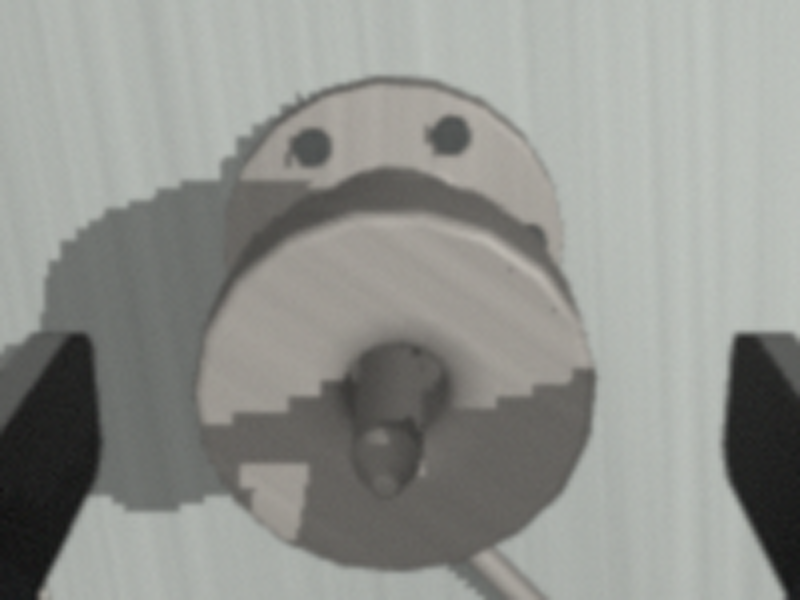

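Call:
{"api": "carry_out", "payload": {
  "increments": [
    [[0,0,-0.02],[0.005,0,0],0],
    [[0,0,-0.03],[0,0,0],0],
    [[0.005,0,-0.025],[0,0,0],0],
    [[0.025,0,-0.005],[0,0,0],0],
    [[0.04,0.001,0],[0,0,0],0],
    [[0.042,0.001,0.005],[0,0,0],0],
    [[0.042,0.001,0.02],[0,0,0],0],
    [[0.035,0.001,0.03],[0,0,0],0],
    [[0.02,0.001,0.02],[0,0,0],0],
    [[0.005,0.001,0.005],[0,0,0],0],
    [[0,0,0],[0,0,0],0]
  ]
}}

```text
time: 9.9
tool_pos: [562.8, 283.9, 106.3]
tcp_rot: [179.7, -0.1, 89.8]
ft_force: [-0.4, -0.4, -0.3]
finger_gap: 85.6
```

Run:
```python
from h import *
tilt(90); plan([((563.4,301.6,40),90)],step=200)
```

```text
rotvec to straight [ 0.0055 -0.0023 -0.0029]
([0.0177, 0.0006, 0.0663], [0, 0, np.float64(-0.0029)])
```

Call:
{"api": "carry_out", "payload": {
  "increments": [
    [[0.01,0.0006,0.025],[0.005,-0.002,-0.003],0],
    [[0.007,0,0.03],[0,0,0],0],
    [[0,0,0.012],[0,0,0],0],
    [[0,0,0],[0,0,0],0]
  ]
}}

```text
time: 10.3
tool_pos: [568.1, 298.1, 43.5]
tcp_rot: [179.6, -0.1, 89.8]
ft_force: [0.2, -0.7, -0.1]
finger_gap: 85.5
```

Run:
```python
from h import *
tilt(90); plan([((563.4,301.6,6),90)],step=200)
s=snap('wrist','w10')
crop('w10',165,170,340,300,4.5,'w10c')
```

```text
rotvec to straight [ 0.0071 -0.0014 -0.0028]
([0.0035, -0.0047, 0.0375], [0, 0, np.float64(-0.0028)])
```

View pics/w10c.png

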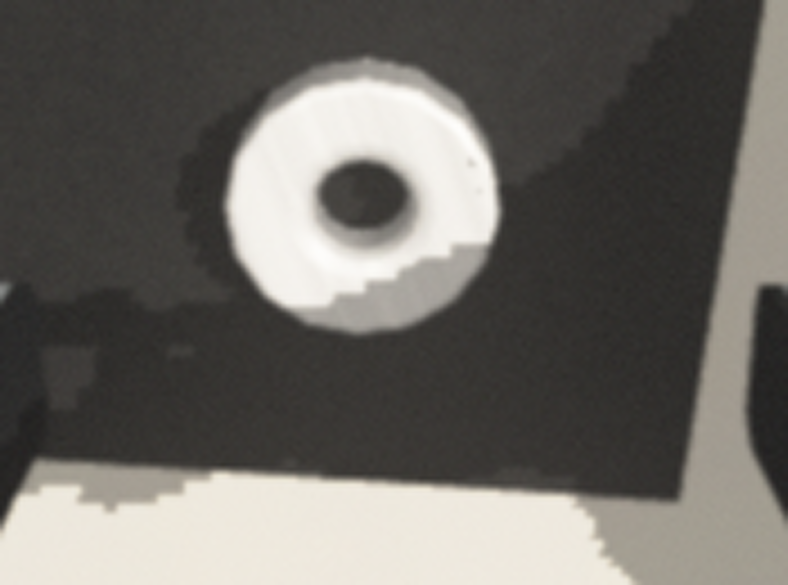

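Run:
```python
from h import *
s=load('w10'); q=ray(s,[165+363.5/4.5-.5,170+206.5/4.5-.5],18); print(q)
plan([((q[0],q[1],10),90)],step=200)
```

```text
[563.27045689 301.68294505  18.        ]
([0.0035, -0.0053, 0.0345], [0, 0, np.float64(-0.0031)])
```

Call:
{"api": "carry_out", "payload": {
  "increments": [
    [[0.0035,-0.005,0.01],[0.007,-0.001,-0.003],0],
    [[0,0,0.015],[0,0,0],0],
    [[0,0,0.005],[0,0,0],0],
    [[0,0,0],[0,0,0],0]
  ]
}}

```text
time: 10.75
tool_pos: [566.5, 301.4, 17.2]
tcp_rot: [179.6, -0.2, 89.9]
ft_force: [-0.0, -0.3, 0.4]
finger_gap: 85.2
```

Run:
```python
from h import *
tilt(90); plan([((563.3,301.7,6),90)],step=200)
```

```text
rotvec to straight [ 0.0065 -0.0031 -0.0017]
([0.0003, -0.0032, 0.0112], [0, 0, np.float64(-0.0017)])
```

Call:
{"api": "carry_out", "payload": {
  "increments": [
    [[0.0003,-0.0035,0.006],[0.0065,-0.003,-0.002],0],
    [[0,-0.001,0.003],[0,0,0],0],
    [[0,0,0],[0,0,0],0]
  ]
}}

```text
time: 11.05
tool_pos: [561.9, 301.9, 7.8]
tcp_rot: [-180.0, 0.0, 90.0]
ft_force: [0.8, -0.5, 0.4]
finger_gap: 85.3
```

Run:
```python
from h import *
tilt(90); plan([((563.3,301.7,6),90)],step=200)
```

```text
rotvec to straight [-0.0002  0.      0.0006]
([-0.0002, 0.0014, 0.0018], [0, 0, np.float64(0.0006)])
```

Call:
{"api": "carry_out", "payload": {
  "increments": [
    [[0,0.0012,0.002],[0,0,0],0],
    [[0,0,0],[0,0,0],1],
    [[0,0,0],[0,0,0],1],
    [[0,0,0],[0,0,0],1],
    [[0,0,0],[0,0,0],1],
    [[0,0,0],[0,0,0],1],
    [[0,0,0],[0,0,0],1],
    [[0,0,0],[0,0,0],1]
  ],
  "newtons": 50
}}

```text
time: 11.85
tool_pos: [564.0, 302.3, 6.7]
tcp_rot: [179.9, -0.0, 90.0]
ft_force: [0.2, -0.3, -0.4]
finger_gap: 37.5
```

Run:
```python
from h import *
print(r.sense()['tool_pos']); tilt(90)
s=snap('wrist','w11')
crop('w11',165,170,340,300,4.5,'w11c')
```

```text
[563.98421298 302.30740994   6.74492598]
rotvec to straight [ 0.0015 -0.0007  0.0008]
```

View pics/w11c.png

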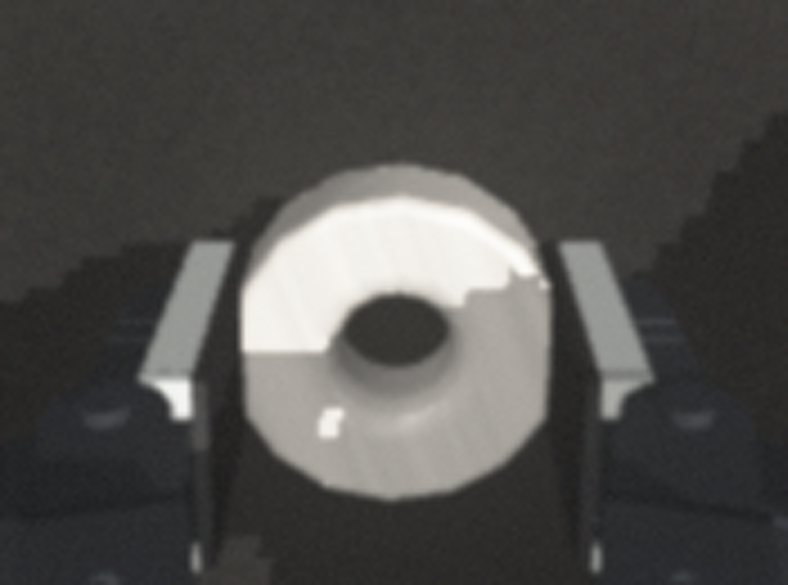

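Call:
{"api": "carry_out", "payload": {
  "increments": [
    [[0,0,-0.01],[0,0,0],1],
    [[0,0,-0.025],[0,0,0],1],
    [[0,0,-0.04],[0,0,0],1],
    [[-0.01,0,-0.045],[0,0,0],1],
    [[-0.025,-0.001,-0.035],[0,0,0],1],
    [[-0.04,-0.002,-0.01],[0,0,0],1],
    [[-0.042,-0.002,0],[0,0,0],1],
    [[-0.042,-0.002,0],[0,0,0],1],
    [[-0.035,-0.002,0],[0,0,0],1],
    [[-0.02,-0.001,0],[0,0,0],1],
    [[-0.005,0,0],[0,0,0],1],
    [[0,0,0],[0,0,0],1]
  ]
}}

```text
time: 13.1
tool_pos: [553.0, 75.5, 186.1]
tcp_rot: [179.6, 0.1, 90.2]
ft_force: [-0.2, 0.2, -1.3]
finger_gap: 37.5
```

Run:
```python
from h import *
print(r.sense()['tool_pos']); tilt(90)
s=load('w11'); K,_,_=cal(s); c,A=wristT()
u=[165+394.5/4.5-.5,170+347/4.5-.5]; d=A@np.linalg.inv(K)@np.array([*u,1]); print('ring in tool', c+d*((-11.3-c[2])/d[2]))
plan([((551.7,62.4,155),90)],step=200)
```

```text
[553.01104948  75.52390845 186.13243776]
rotvec to straight [0.0066 0.0015 0.0032]
ring in tool [ -0.4607715   -0.90374424 -11.3       ]
([-0.0131, -0.0014, 0.0311], [0, 0, np.float64(0.0032)])
```

Call:
{"api": "carry_out", "payload": {
  "increments": [
    [[-0.0125,-0.001,0.012],[0.0066,0.0015,0.003],1],
    [[0,0,0.008],[0,0,0],1],
    [[0,0,0],[0,0,0],1]
  ]
}}

```text
time: 13.4
tool_pos: [552.0, 64.3, 164.5]
tcp_rot: [-180.0, -0.1, 90.1]
ft_force: [0.5, -0.1, -1.4]
finger_gap: 37.4
```

Run:
```python
from h import *
print(r.sense()['tool_pos']); tilt(90)
plan([((551.9,63.1,150),90)],step=200)
s=snap('wrist','w12')
crop('w12',165,170,340,300,4.5,'w12c')
```

```text
[552.03701896  64.30972007 164.52942119]
rotvec to straight [-0.0005 -0.0009  0.0021]
([-0.0012, -0.0001, 0.0145], [0, 0, np.float64(0.0021)])
```

View pics/w12c.png

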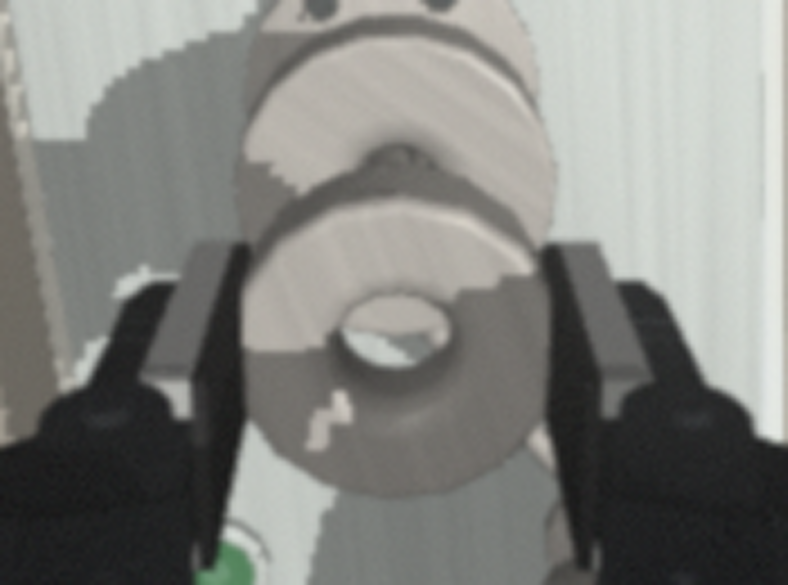

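Call:
{"api": "carry_out", "payload": {
  "increments": [
    [[-0.0012,0,0.008],[0,-0.001,0.002],1],
    [[0,0,0.006],[0,0,0],1],
    [[0,0,0],[0,0,0],1]
  ]
}}

```text
time: 13.75
tool_pos: [551.8, 64.5, 149.1]
tcp_rot: [-179.9, 0.0, 90.1]
ft_force: [0.4, 0.3, -2.2]
finger_gap: 37.5
```

Run:
```python
from h import *
print(r.sense()['tool_pos']); tilt(90)
plan([((551.9,63.1,140),90)],step=200)
```

```text
[551.83275363  64.45396746 149.08646118]
rotvec to straight [-0.0015  0.0001  0.002 ]
([-0.0014, 0.0001, 0.0091], [0, 0, np.float64(0.002)])
```

Call:
{"api": "carry_out", "payload": {
  "increments": [
    [[-0.0015,0,0.004],[-0.0015,0,0.002],1],
    [[-0.0002,0,0.003],[0,0,0],1],
    [[0,0,0],[0,0,0],1]
  ]
}}

```text
time: 14.05
tool_pos: [551.8, 63.0, 141.4]
tcp_rot: [180.0, 0.0, 90.0]
ft_force: [0.1, 0.2, -2.0]
finger_gap: 37.1
```

Run:
```python
from h import *
print(r.sense()['tool_pos']); tilt(90)
plan([((551.9,63.1,120),90)],step=200)
```

```text
[551.80322474  62.9900917  141.37588022]
rotvec to straight [0.     0.0001 0.0004]
([0.0001, 0.0001, 0.0214], [0, 0, np.float64(0.0004)])
```

Call:
{"api": "carry_out", "payload": {
  "increments": [
    [[0,0,0.006],[0,0,0],1],
    [[0,0,0.007],[0,0,0],1],
    [[0,0,0.004],[0,0,0],1],
    [[0,0,0],[0,0,0],1]
  ]
}}

```text
time: 14.45
tool_pos: [551.9, 62.9, 123.1]
tcp_rot: [180.0, -0.0, 90.0]
ft_force: [-0.7, -0.4, -0.9]
finger_gap: 37.4
```

Run:
```python
from h import *
print(r.sense()['tool_pos']); tilt(90)
plan([((551.9,63.1,120),90)],step=200)
s=snap('wrist','w13')
crop('w13',165,170,340,300,4.5,'w13c')
```

```text
[551.86545601  62.94227464 123.11679233]
rotvec to straight [ 0.0004 -0.      0.0002]
([0.0002, 0.0, 0.0031], [0, 0, np.float64(0.0002)])
```

View pics/w13c.png

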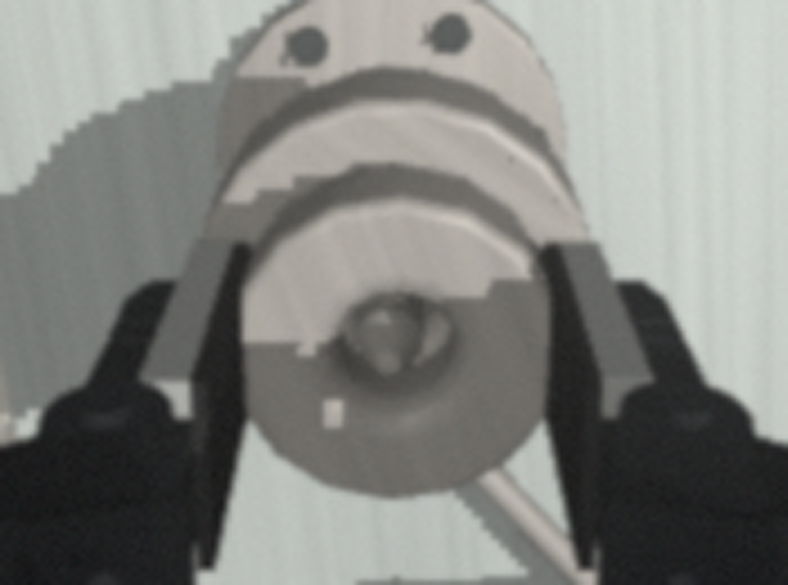

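Call:
{"api": "carry_out", "payload": {
  "increments": [
    [[0,-0.0006,0.002],[0,0,0],1],
    [[0,0,0.0015],[0,0,0],1],
    [[0,0,0.001],[0,0,0],1]
  ]
}}

```text
time: 14.8
tool_pos: [551.8, 62.9, 119.2]
tcp_rot: [179.9, 0.0, 90.0]
ft_force: [-0.1, 0.2, -0.8]
finger_gap: 37.6
```

Call:
{"api": "carry_out", "payload": {
  "increments": [
    [[0,0,0.001],[0,0,0],1],
    [[0,0,0.0005],[0,0,0],1]
  ]
}}

```text
time: 15.0
tool_pos: [552.0, 62.9, 118.7]
tcp_rot: [179.9, 0.0, 90.0]
ft_force: [-3.2, 0.5, 3.6]
finger_gap: 37.6
```

Call:
{"api": "carry_out", "payload": {
  "increments": [
    [[0,0,0],[0,0,0],0],
    [[0,0,0],[0,0,0],0],
    [[0,0,0],[0,0,0],0],
    [[0,0,0],[0,0,0],0],
    [[0,0,-0.015],[0,0,0],0],
    [[0,0,-0.03],[0,0,0],0],
    [[0,0,-0.03],[0,0,0],0],
    [[0,0,-0.02],[0,0,0],0],
    [[0,0,0],[0,0,0],0]
  ]
}}

```text
time: 15.9
tool_pos: [551.9, 62.9, 220.8]
tcp_rot: [179.8, -0.0, 90.0]
ft_force: [0.7, -0.1, 1.3]
finger_gap: 85.3
```

Run:
```python
from h import *
print(r.sense()['tool_pos']); tilt(90)
s=snap('wrist','w14'); s=snap('scene','s14')
crop('w14',180,130,340,250,4,'w14c'); crop('s14',215,130,330,240,5,'s14c')
```

```text
[551.91782926  62.91244105 220.81759674]
rotvec to straight [ 0.0037 -0.      0.0002]
```

View pics/w14c.png

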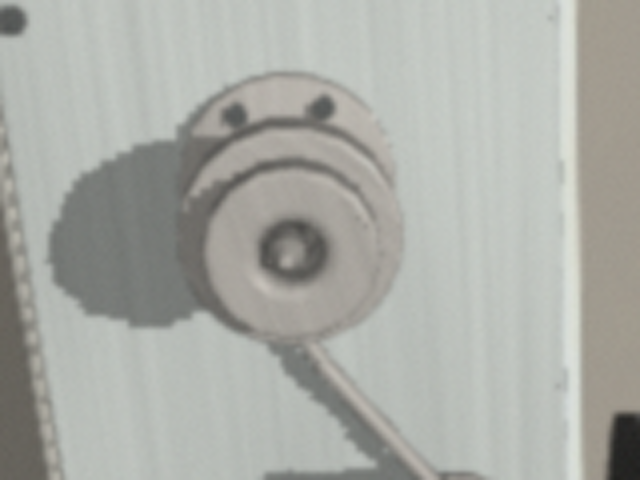

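View pics/s14c.png

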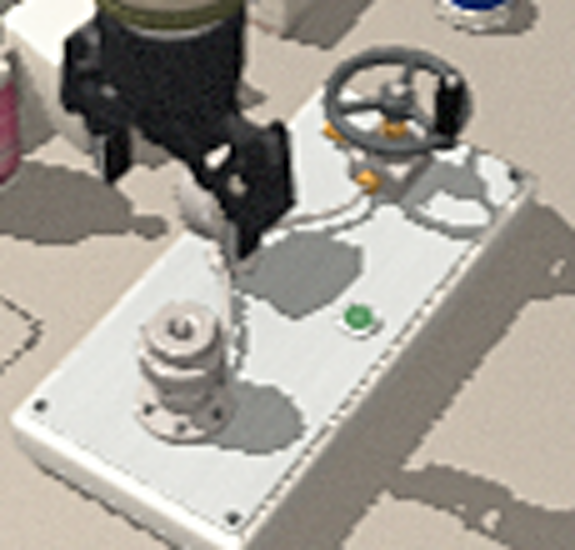

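Call:
{"api": "carry_out", "payload": {
  "increments": [
    [[-0.02,-0.001,-0.003],[0.004,0,0],0],
    [[-0.038,-0.004,-0.003],[0,0,0],0],
    [[-0.042,-0.004,-0.003],[0,0,0],0],
    [[-0.042,-0.004,-0.003],[0,0,0],0],
    [[-0.042,-0.003,0],[0,0,0],0],
    [[-0.03,-0.003,0],[0,0,0],0],
    [[-0.015,-0.001,0],[0,0,0],0],
    [[0,0,0],[0,0,0],0]
  ]
}}

```text
time: 16.8
tool_pos: [523.6, -171.3, 215.9]
tcp_rot: [-178.7, -0.3, 90.2]
ft_force: [-0.1, 0.7, 0.8]
finger_gap: 85.3
```

Run:
```python
from h import *
print(r.sense()['tool_pos']); tilt(90)
s=snap('wrist','w15')
cv2.imwrite('pics/w15b.png',cv2.resize(s['image'],None,fx=1.5,fy=1.5))
```

```text
[ 523.64340758 -171.2805027   215.87176876]
rotvec to straight [-0.0234 -0.0056  0.004 ]
```

View pics/w15b.png

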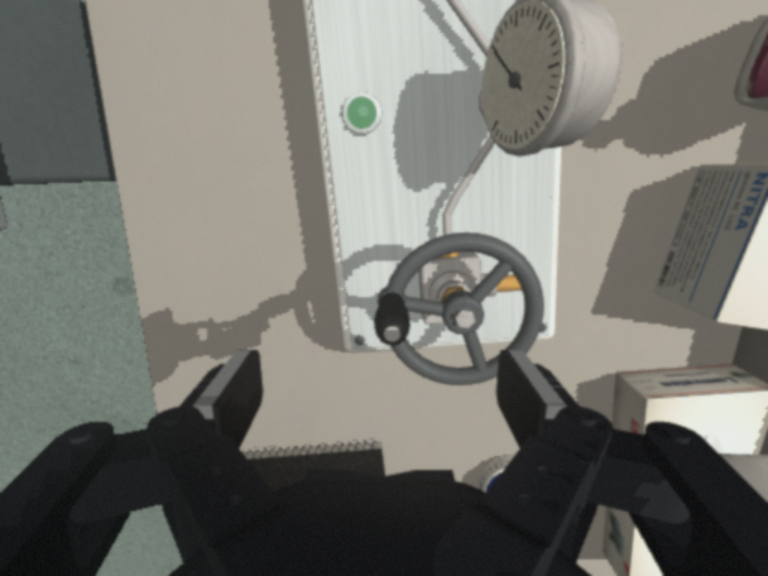

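Run:
```python
from h import *
crop('w15',240,145,380,265,5.5,'w15c')
```

```text
(no output)
```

View pics/w15c.png

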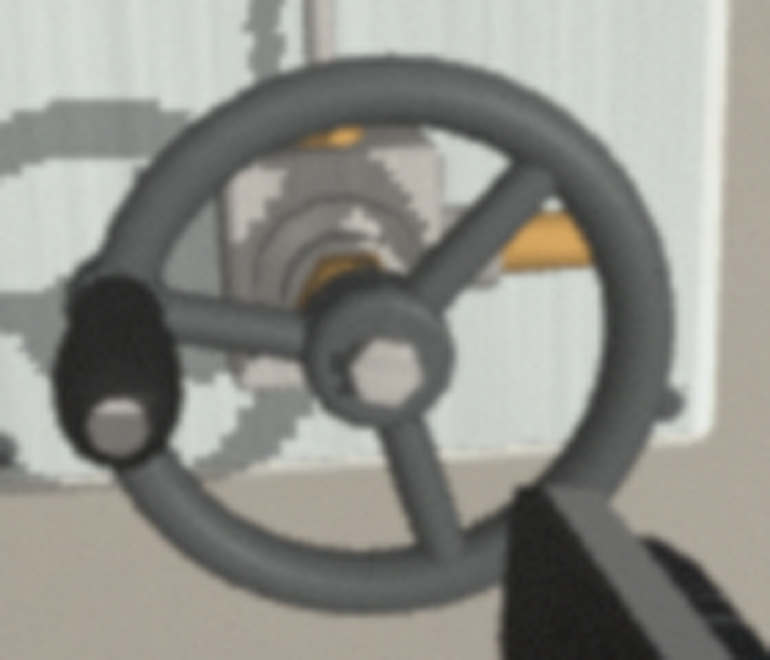

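Run:
```python
from h import *
s=load('w15'); un=lambda x,y:[240+(x+.5)/5.5-.5,145+(y+.5)/5.5-.5]
for z in (121,124): print('rim',z,ray(s,un(386,335),z))
for z in (172,174,176): print('htop',z,ray(s,un(119,427),z))
for z in (127,129): print('hbase',z,ray(s,un(118,318),z))
print('hub hex',ray(s,un(387,370),130))
# rim circle predictions
V=np.array([572.9,-186.4])
for c in (V,V+[0,1]):
  for z in (119,122,125):
    q=proj(s,[[c[0]+50*np.cos(a),c[1]+50*np.sin(a),z] for a in np.radians(np.arange(0,360,2))]); q=(q-[240,145]+.5)*5.5-.5
    print(c,z,q.min(0).round(0),q.max(0).round(0))
st=r.sense(); print(st['tool_pos'])
```

```text
rim 121 [ 575.73459101 -184.58788756  121.        ]
rim 124 [ 575.11557639 -183.52133082  124.        ]
htop 172 [ 529.25898824 -180.43419027  172.        ]
htop 174 [ 529.22948249 -179.57418111  174.        ]
htop 176 [ 529.19997674 -178.71417195  176.        ]
hbase 127 [ 529.48168298 -180.00477087  127.        ]
hbase 129 [ 529.4559698  -179.31479411  129.        ]
hub hex [ 574.44019818 -187.57384277  130.        ]
[ 572.9 -186.4] 119 [79. 54.] [658. 598.]
[ 572.9 -186.4] 122 [79. 57.] [665. 606.]
[ 572.9 -186.4] 125 [79. 60.] [671. 615.]
[ 572.9 -185.4] 119 [79. 48.] [659. 593.]
[ 572.9 -185.4] 122 [79. 51.] [666. 601.]
[ 572.9 -185.4] 125 [79. 54.] [672. 610.]
[ 523.64634723 -170.20358799  215.68853083]
```

Run:
```python
from h import *
tilt(90); plan([((529.6,-180,190),90)],step=400)
s=load('w15'); print('gauge', ray(s,[353,103],140), ray(s,[325,60],140), ray(s,[405,60],140))
```

```text
rotvec to straight [-0.0238 -0.0062  0.0046]
([-0.0098, 0.0059, 0.0257], [0, 0, np.float64(0.0045)])
gauge [599.97484902 -92.60413816 140.        ] [575.77547519 -61.94986896 140.        ] [635.16653544 -61.89445154 140.        ]
```

Call:
{"api": "carry_out", "payload": {
  "increments": [
    [[-0.0095,0.0055,0.008],[-0.024,-0.006,0.0045],0],
    [[0,0,0.01],[0,0,0],0],
    [[0,0,0],[0,0,0],0]
  ]
}}

```text
time: 17.15
tool_pos: [529.1, -175.5, 195.1]
tcp_rot: [-179.9, -0.2, 90.2]
ft_force: [-0.8, -0.1, -0.1]
finger_gap: 85.2
```

Run:
```python
from h import *
tilt(90); print(r.sense()['tool_pos']);plan([((529.6,-180,160),90)],step=400)
s=snap('wrist','w16'); crop('w16',180,150,400,300,3.5,'w16c')
```

```text
rotvec to straight [-0.0017 -0.0031  0.0028]
[ 529.07389682 -175.50071116  195.08977355]
([-0.0045, 0.0005, 0.0351], [0, 0, np.float64(0.0028)])
```

View pics/w16c.png

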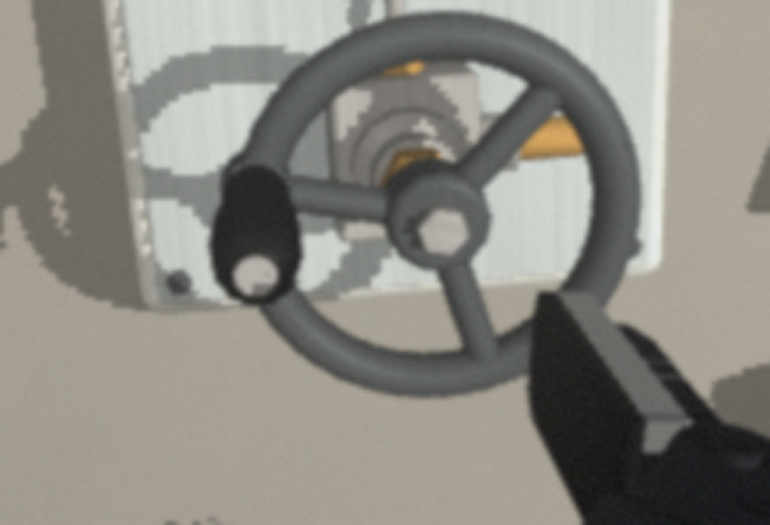

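Run:
```python
from h import *
s=load('w16'); un=lambda x,y:[180+(x+.5)/3.5-.5,150+(y+.5)/3.5-.5]
s2=load('w15'); un2=lambda x,y:[240+(x+.5)/5.5-.5,145+(y+.5)/5.5-.5]
for z in (170,172,174,176): print(z,ray(s,un(256,274),z)[:2],ray(s2,un2(119,427),z)[:2])
for z in (126,129,131): print('base',z,ray(s,un(258,191),z)[:2],ray(s2,un2(118,318),z)[:2])
```

```text
170 [ 529.19272976 -180.99370401] [ 529.288494   -181.29419944]
172 [ 529.18932518 -180.07644534] [ 529.25898824 -180.43419027]
174 [ 529.18592059 -179.15918666] [ 529.22948249 -179.57418111]
176 [ 529.18251601 -178.24192799] [ 529.19997674 -178.71417195]
base 126 [ 529.66934555 -179.28700058] [ 529.49453957 -180.34975925]
base 129 [ 529.65857298 -178.21979311] [ 529.4559698  -179.31479411]
base 131 [ 529.65139127 -177.50832147] [ 529.43025662 -178.62481735]
```

Call:
{"api": "carry_out", "payload": {
  "increments": [
    [[-0.0045,0.0005,0.006],[-0.002,-0.003,0.003],0],
    [[0,0,0.012],[0,0,0],0],
    [[0,0,0.015],[0,0,0],0],
    [[0,0,0.01],[0,0,0],0],
    [[0,0,0.003],[0,0,0],0],
    [[0,0,0],[0,0,0],0]
  ]
}}

```text
time: 17.8
tool_pos: [529.9, -177.9, 145.3]
tcp_rot: [-180.0, -0.0, 90.2]
ft_force: [-0.5, 0.4, 0.0]
finger_gap: 85.6
```

Run:
```python
from h import *
tilt(90); print(r.sense()['tool_pos'],r.sense()['ft_force']);plan([((529.6,-180,140),90)],step=400)
s=snap('wrist','w17'); crop('w17',130,150,380,320,3,'w17c')
```

```text
rotvec to straight [-0.0005 -0.0005  0.0026]
[ 529.89662917 -177.88642901  145.33962207] [-0.53698979  0.42094822  0.01275761]
([-0.0021, -0.0003, 0.0053], [0, 0, np.float64(0.0026)])
```

View pics/w17c.png

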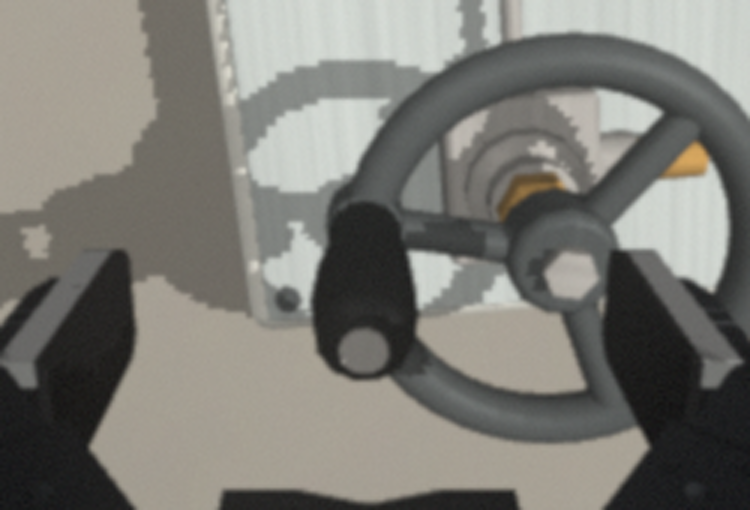

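Call:
{"api": "carry_out", "payload": {
  "increments": [
    [[-0.002,-0.0003,0.005],[0,0,0.0026],0],
    [[0,0,0],[0,0,0],1],
    [[0,0,0],[0,0,0],1],
    [[0,0,0],[0,0,0],1],
    [[0,0,0],[0,0,0],1],
    [[0,0,0],[0,0,0],1],
    [[0,0,0],[0,0,0],1],
    [[0,0,0],[0,0,0],1],
    [[0,0,0],[0,0,0],1]
  ],
  "newtons": 40
}}

```text
time: 18.75
tool_pos: [529.3, -181.0, 142.6]
tcp_rot: [-180.0, 0.1, 90.0]
ft_force: [-0.7, 0.7, 0.1]
finger_gap: 17.8
```

Run:
```python
from h import *
tilt(90); print(r.sense()['tool_pos'],r.sense()['ft_force'])
s=snap('wrist','w18'); crop('w18',130,150,380,320,3,'w18c')
```

```text
rotvec to straight [-0.0004  0.0009 -0.0007]
[ 529.34642449 -180.95275728  142.63959599] [-0.73831087  0.72535326  0.1012004 ]
```

View pics/w18c.png

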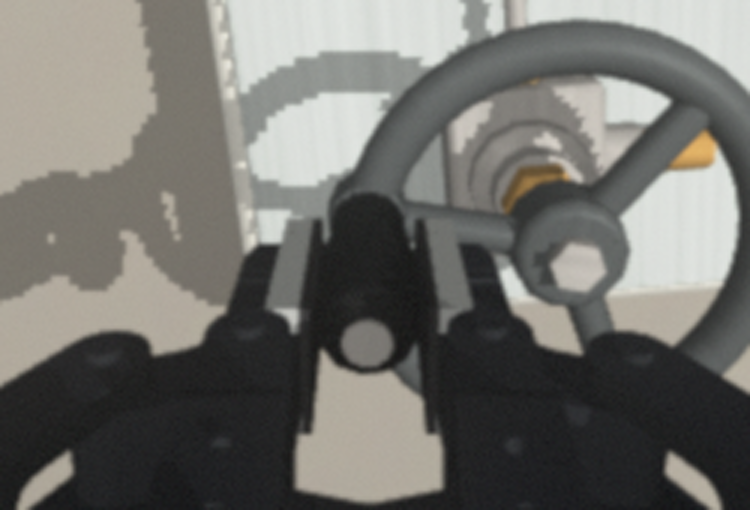

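```bash
cat >> h.py <<'E'
V=np.array([573.6,-186.4])
def arc(dth,n,stepscale=None,z0=None,end=0):
    """n rows of dth deg (+ = ccw/opening)"""
    st=r.sense(); p,Q=pose(st); M=Q.as_matrix(); th=np.degrees(np.arctan2(p[1]-V[1],p[0]-V[0])); rad=np.hypot(*(p[:2]-V))
    print('now angle(world)',th.round(2),'tester',(th-4.9).round(2),'rad',rad.round(2),'z',p[2].round(2),'F',st['ft_force'].round(1),'gap',round(float(st['finger_gap']),1))
    cur=p[:2]; 
    for i in range(n):
        th+=dth; a=np.radians(th); nx=V+45*np.array([np.cos(a),np.sin(a)]); d=np.array([*(nx-cur),2*dth/360]); cur=nx
        print((M.T@d/1000).round(4).tolist())
E
python3 -c "
from h import *
arc(-12,12)"
```

```text
now angle(world) 172.97 tester 168.07 rad 44.61 z 142.66 F [ 0.1  0.2 -1.5] gap 18.3
[0.0092, 0.0017, 0.0001]
[0.0085, 0.004, 0.0001]
[0.0075, 0.0057, 0.0001]
[0.0062, 0.0071, 0.0001]
[0.0046, 0.0082, 0.0001]
[0.0028, 0.009, 0.0001]
[0.0008, 0.0094, 0.0001]
[-0.0011, 0.0093, 0.0001]
[-0.0031, 0.0089, 0.0001]
[-0.0048, 0.0081, 0.0001]
[-0.0064, 0.0069, 0.0001]
[-0.0077, 0.0054, 0.0001]
```

Test with three rows first.

Call:
{"api": "carry_out", "payload": {
  "increments": [
    [[0.0092,0.0017,0.0001],[0,0,0],1],
    [[0.0085,0.004,0.0001],[0,0,0],1],
    [[0.0075,0.0057,0.0001],[0,0,0],1]
  ]
}}

```text
time: 19.1
tool_pos: [541.4, -156.1, 142.3]
tcp_rot: [180.0, 0.2, 89.8]
ft_force: [2.8, -6.0, -3.9]
finger_gap: 17.7
```

```bash
python3 -c "
from h import *
tilt(90);arc(-12,9)"
```

```text
rotvec to straight [ 0.0006  0.0034 -0.0029]
now angle(world) 136.74 tester 131.84 rad 44.2 z 142.29 F [ 2.8 -6.  -3.9] gap 17.7
[0.0067, 0.0065, 0.0]
[0.0045, 0.0082, 0.0001]
[0.0027, 0.009, 0.0001]
[0.0008, 0.0094, 0.0001]
[-0.0012, 0.0093, 0.0001]
[-0.0031, 0.0089, 0.0001]
[-0.0049, 0.0081, 0.0001]
[-0.0064, 0.0069, 0.0001]
[-0.0077, 0.0054, 0.0001]
```

Call:
{"api": "carry_out", "payload": {
  "increments": [
    [[0.0065,0.0065,0],[0,0.003,-0.003],1],
    [[0.0045,0.0082,0.0001],[0,0,0],1],
    [[0.0027,0.009,0.0001],[0,0,0],1],
    [[0.0008,0.0094,0.0001],[0,0,0],1],
    [[-0.0012,0.0093,0.0001],[0,0,0],1],
    [[-0.0031,0.0089,0.0001],[0,0,0],1],
    [[-0.0049,0.0081,0.0001],[0,0,0],1],
    [[-0.0064,0.0069,0.0001],[0,0,0],1],
    [[-0.0077,0.0054,0.0001],[0,0,0],1]
  ]
}}

```text
time: 20.0
tool_pos: [613.7, -165.2, 140.7]
tcp_rot: [-179.3, 0.7, 90.2]
ft_force: [-8.6, -1.7, 4.6]
finger_gap: 17.7
```

```bash
python3 -c "
from h import *
tilt(90);arc(-6,12)"
```

```text
rotvec to straight [-0.0126  0.013   0.0031]
now angle(world) 27.9 tester 23.0 rad 45.4 z 140.72 F [-8.6 -1.7  4.6] gap 17.7
[-0.0045, 0.0016, 0.0001]
[-0.0045, 0.0015, 0.0001]
[-0.0046, 0.001, 0.0001]
[-0.0047, 0.0006, 0.0001]
[-0.0047, 0.0001, 0.0001]
[-0.0047, -0.0004, 0.0001]
[-0.0046, -0.0009, 0.0001]
[-0.0045, -0.0014, 0.0001]
[-0.0043, -0.0019, 0.0001]
[-0.0041, -0.0023, 0.0001]
[-0.0038, -0.0027, 0.0001]
[-0.0035, -0.0031, 0.0001]
```

Call:
{"api": "carry_out", "payload": {
  "increments": [
    [[-0.0045,0.001,0.0001],[-0.012,0.013,0.003],1],
    [[-0.0045,0.001,0.0001],[0,0,0],1],
    [[-0.0046,0.0006,0.0001],[0,0,0],1],
    [[-0.0047,0.0002,0.0001],[0,0,0],1]
  ]
}}

```text
time: 20.4
tool_pos: [618.1, -179.7, 141.4]
tcp_rot: [-179.9, -0.2, 90.2]
ft_force: [0.2, 2.2, 1.8]
finger_gap: 17.6
```

```bash
python3 -c "
from h import *
tilt(90);arc(-6,12)"
```

```text
rotvec to straight [-0.0023 -0.0038  0.0031]
now angle(world) 8.62 tester 3.72 rad 45.0 z 141.36 F [0.2 2.2 1.8] gap 17.6
[-0.0047, 0.0004, 0.0]
[-0.0047, -0.0, 0.0]
[-0.0047, -0.0005, 0.0]
[-0.0046, -0.001, 0.0]
[-0.0045, -0.0015, 0.0]
[-0.0043, -0.002, 0.0]
[-0.0041, -0.0024, 0.0]
[-0.0038, -0.0028, 0.0]
[-0.0035, -0.0032, 0.0]
[-0.0031, -0.0035, 0.0]
[-0.0027, -0.0038, 0.0]
[-0.0023, -0.0041, 0.0]
```

Call:
{"api": "carry_out", "payload": {
  "increments": [
    [[-0.0047,0.0003,0],[0,-0.004,0.003],1],
    [[-0.0047,0,0],[0,0,0],1],
    [[-0.0047,-0.0005,0.0001],[0,0,0],1]
  ]
}}

```text
time: 20.7
tool_pos: [618.9, -188.1, 141.0]
tcp_rot: [-179.9, -0.5, 90.2]
ft_force: [0.2, 19.0, 6.4]
finger_gap: 18.1
```

```bash
python3 -c "
from h import *
tilt(90);arc(-12,12)"
```

```text
rotvec to straight [-0.0025 -0.0086  0.003 ]
now angle(world) -2.15 tester -7.05 rad 45.29 z 140.99 F [ 0.2 19.   6.4] gap 18.1
[-0.0093, -0.0017, -0.0]
[-0.0088, -0.0033, -0.0]
[-0.0079, -0.005, 0.0]
[-0.0067, -0.0066, 0.0]
[-0.0052, -0.0078, 0.0]
[-0.0035, -0.0087, 0.0001]
[-0.0016, -0.0093, 0.0001]
[0.0004, -0.0094, 0.0001]
[0.0023, -0.0091, 0.0001]
[0.0042, -0.0084, 0.0001]
[0.0058, -0.0074, 0.0001]
[0.0072, -0.006, 0.0001]
```

Run:
```python
from h import *
s=snap('wrist','w19'); crop('w19',100,150,350,320,3,'w19c'); print(r.sense()['tool_pos'],r.sense()['ft_force'])
```

```text
[ 618.91566355 -188.14349198  141.02343842] [-0.59802809 18.00758201  5.37007807]
```

View pics/w19c.png

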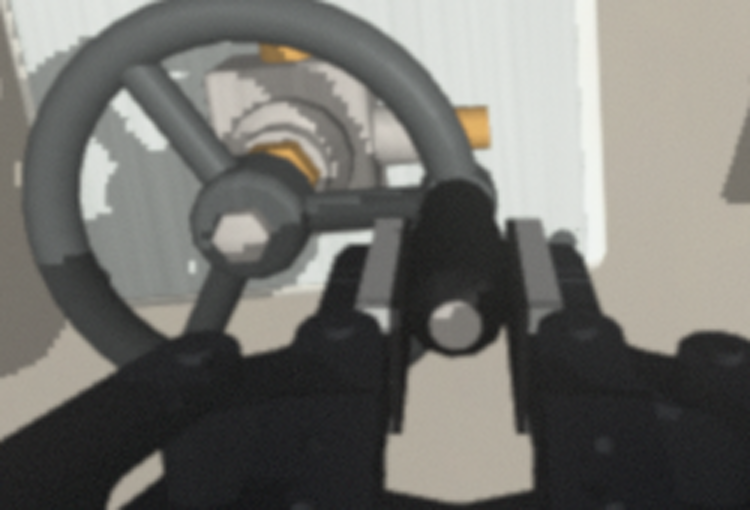

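Run:
```python
from h import *
for n,x0,cx,cy in (('w18',130,367,343),('w19',100,456,325)):
    s=load(n); u=[x0+(cx+.5)/3-.5,150+(cy+.5)/3-.5]
    for z in (171,173): 
        q=ray(s,u,z); print(n,z,q, np.degrees(np.arctan2(q[1]-V[1],q[0]-V[0]))-4.9)
```

```text
w18 171 [ 529.03483235 -181.15557212  171.        ] 168.38830290359886
w18 173 [ 529.03842991 -179.89192006  173.        ] 166.790872777206
w19 171 [ 618.46050323 -184.27225092  171.        ] -2.1844765913193283
w19 173 [ 618.46668594 -183.09246054  173.        ] -0.683823410200799
```

Call:
{"api": "carry_out", "payload": {
  "increments": [
    [[0,0,0],[0,0,0],0.6],
    [[0,0,0],[0,0,0],0.6],
    [[0.0045,0,0],[-0.002,-0.008,0.003],0.6],
    [[0,0,0],[0,0,0],0.6]
  ]
}}

```text
time: 21.15
tool_pos: [619.0, -183.6, 140.3]
tcp_rot: [-180.0, 0.0, 90.0]
ft_force: [0.0, -0.2, 0.1]
finger_gap: 33.9
```

Run:
```python
from h import *
s=snap('wrist','w20'); crop('w20',100,150,350,320,3,'w20c'); print(r.sense()['tool_pos'],r.sense()['ft_force']); tilt(90)
```

```text
[ 618.96970572 -183.97010669  140.2714423 ] [-0.14413948 -0.81871827 -0.07689193]
rotvec to straight [-0.0006  0.0004 -0.    ]
```

View pics/w20c.png

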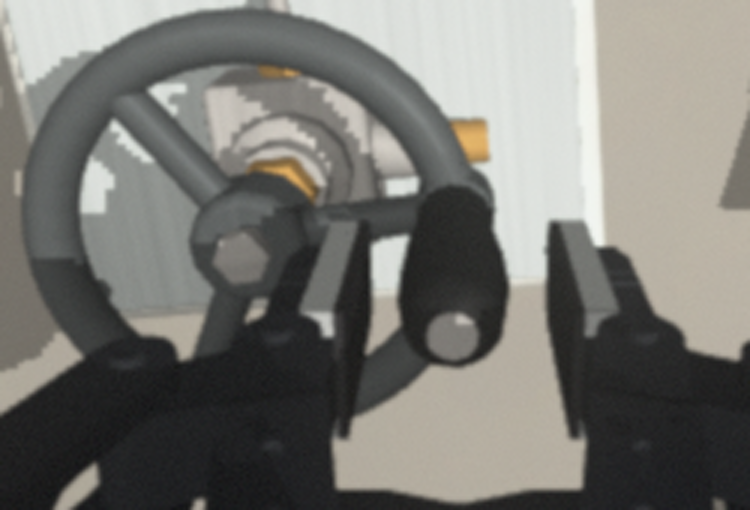

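Call:
{"api": "carry_out", "payload": {
  "increments": [
    [[0.0015,0,0],[0,0,0],0.6],
    [[0,0,0],[0,0,0],1],
    [[0,0,0],[0,0,0],1],
    [[0,0,0],[0,0,0],1],
    [[0,0,0],[0,0,0],1],
    [[0,0,0],[0,0,0],1]
  ],
  "newtons": 60
}}

```text
time: 21.8
tool_pos: [618.5, -182.8, 140.4]
tcp_rot: [-179.9, 0.0, 90.0]
ft_force: [-1.8, 1.1, 1.4]
finger_gap: 17.5
```

Run:
```python
from h import *
s=load('w20'); u=[100+(453+.5)/3-.5,150+(336+.5)/3-.5]
q=ray(s,u,171); print(q, np.degrees(np.arctan2(q[1]-V[1],q[0]-V[0]))-4.9)
s=snap('wrist','w21'); crop('w21',100,150,350,320,3,'w21c'); print(r.sense()); tilt(90)
arc(12,12)
```

```text
[ 618.08579258 -181.09613282  171.        ] 1.8990571930268656
{'time': 21.85, 'joint_pos': array([-2.09837864e+01,  1.75665173e+01,  8.32921986e+01, -6.11836562e-02,
        7.91907682e+01, -2.09410256e+01]), 'qd': array([-0.10685337, -0.02048694,  0.05723684, -0.06138503,  0.06637939,
        0.02527306]), 'joint_efforts': array([-2.17620386e-01, -6.40443134e+01, -4.86645806e+01, -1.15463322e-01,
       -3.85134174e-01,  2.94722624e-03]), 'tool_pos': array([ 618.52783767, -182.80294171,  140.437302  ]), 'tcp_rot': array([-1.79932303e+02,  3.84311342e-02,  8.99687623e+01]), 'ft_force': array([-1.16901016, -0.19197091,  1.07969816]), 'wrist_torque': array([0.08939373, 0.08966141, 0.03794881]), 'finger_gap': 17.188283614025657}
rotvec to straight [-0.0012  0.0007 -0.0005]
now angle(world) 4.58 tester -0.32 rad 45.07 z 140.44 F [-1.2 -0.2  1.1] gap 17.2
[0.0092, -0.0018, -0.0001]
[0.0087, -0.0036, -0.0001]
[0.0077, -0.0053, -0.0001]
[0.0065, -0.0068, -0.0001]
[0.0049, -0.008, -0.0001]
[0.0031, -0.0089, -0.0001]
[0.0012, -0.0093, -0.0001]
[-0.0008, -0.0094, -0.0001]
[-0.0027, -0.009, -0.0001]
[-0.0045, -0.0083, -0.0001]
[-0.0061, -0.0071, -0.0001]
[-0.0075, -0.0057, -0.0001]
```

View pics/w21c.png

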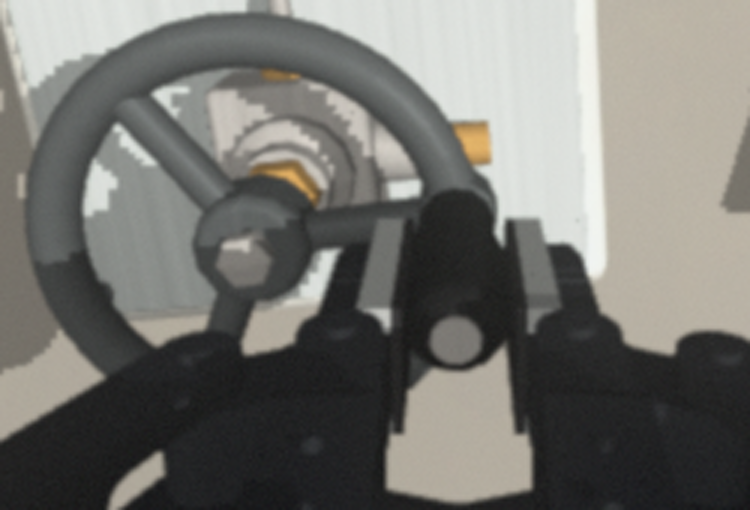

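Call:
{"api": "carry_out", "payload": {
  "increments": [
    [[-0.001,0,0],[0,0,0],1],
    [[0,0,0],[0,0,0],1]
  ]
}}

```text
time: 22.05
tool_pos: [618.6, -183.5, 140.4]
tcp_rot: [-179.9, 0.0, 90.0]
ft_force: [-1.4, 0.4, 1.1]
finger_gap: 17.2
```

Call:
{"api": "carry_out", "payload": {
  "increments": [
    [[-0.001,0,0],[0,0,0],1],
    [[0,0,0],[0,0,0],1]
  ]
}}

```text
time: 22.25
tool_pos: [618.7, -184.3, 140.4]
tcp_rot: [-179.9, -0.0, 90.0]
ft_force: [-1.0, 1.6, 0.9]
finger_gap: 17.4
```

Call:
{"api": "carry_out", "payload": {
  "increments": [
    [[-0.0015,0,0],[0,0,0],1],
    [[0,0,0],[0,0,0],1]
  ]
}}

```text
time: 22.45
tool_pos: [618.8, -185.6, 140.4]
tcp_rot: [-179.9, -0.1, 90.0]
ft_force: [-1.7, 2.0, 0.3]
finger_gap: 17.6
```

Call:
{"api": "carry_out", "payload": {
  "increments": [
    [[-0.0015,0,0],[0,0,0],1],
    [[0,0,0],[0,0,0],1]
  ]
}}

```text
time: 22.65
tool_pos: [618.8, -185.9, 140.4]
tcp_rot: [-179.9, -0.2, 90.0]
ft_force: [-0.8, 3.1, 2.0]
finger_gap: 17.5
```

Run:
```python
from h import *
s=snap('wrist','w22'); crop('w22',100,150,350,320,3,'w22c'); print(r.sense()['tool_pos'],r.sense()['ft_force']); tilt(90)
```

```text
[ 618.84936583 -186.02182717  140.3814312 ] [-1.00936384  3.79216512  1.07406116]
rotvec to straight [-0.001  -0.0026  0.0005]
```

View pics/w22c.png

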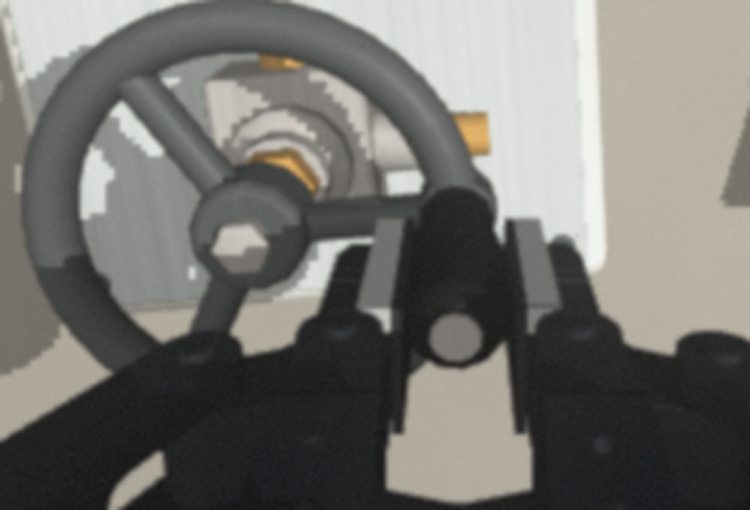

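Call:
{"api": "carry_out", "payload": {
  "increments": [
    [[-0.002,0,0],[0,0,0],1],
    [[-0.0005,0,0],[0,0,0],1]
  ]
}}

```text
time: 22.9
tool_pos: [618.9, -186.5, 140.3]
tcp_rot: [-179.9, -0.3, 90.1]
ft_force: [-1.1, 5.9, 1.6]
finger_gap: 17.3
```

Call:
{"api": "carry_out", "payload": {
  "increments": [
    [[-0.0015,0,0],[0,0,0],1],
    [[-0.0005,0,0],[0,0,0],1]
  ]
}}

```text
time: 23.1
tool_pos: [619.0, -186.4, 140.3]
tcp_rot: [-179.9, -0.5, 90.2]
ft_force: [-1.1, 5.4, 3.2]
finger_gap: 17.2
```

Run:
```python
from h import *
s=snap('wrist','w23'); crop('w23',100,150,350,320,3,'w23c'); print(r.sense()['tool_pos'],r.sense()['ft_force']); tilt(90)
for n,cx,cy in (('w19',456,325),('w20',453,336),('w21',456,341),('w22',456,338)):
    s=load(n); q=ray(s,[100+(cx+.5)/3-.5,150+(cy+.5)/3-.5],171); print(n,q)
```

```text
[ 618.89726916 -186.4751727   140.30580159] [-0.87980429  6.38653746  1.77159137]
rotvec to straight [-0.002  -0.009   0.0028]
w19 [ 618.46050323 -184.27225092  171.        ]
w20 [ 618.08579258 -181.09613282  171.        ]
w21 [ 618.06961454 -181.2713135   171.        ]
w22 [ 618.39923537 -183.91703206  171.        ]
```

View pics/w23c.png

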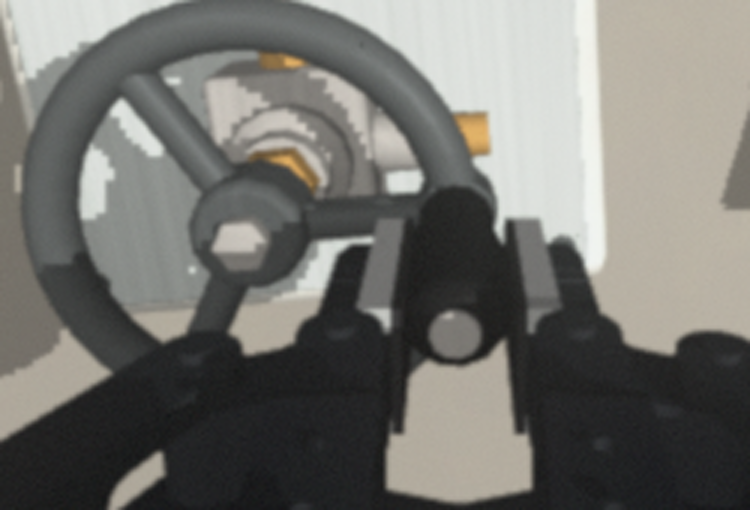

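```bash
cat >> h.py <<'E'
V=np.array([574.0,-189.4]);
E
python3 -c "
from h import *
arc(12,12)
s=load('w23');print(ray(s,[100+(456+.5)/3-.5,150+(335+.5)/3-.5],171))"
```

```text
now angle(world) 3.73 tester -1.17 rad 44.99 z 140.31 F [-0.9  6.4  1.8] gap 17.4
[0.0093, -0.0016, 0.0]
[0.0087, -0.0035, 0.0]
[0.0078, -0.0052, 0.0]
[0.0066, -0.0067, 0.0]
[0.005, -0.0079, -0.0]
[0.0033, -0.0088, -0.0]
[0.0014, -0.0093, -0.0]
[-0.0006, -0.0094, -0.0001]
[-0.0025, -0.0091, -0.0001]
[-0.0044, -0.0083, -0.0001]
[-0.006, -0.0073, -0.0001]
[-0.0074, -0.0058, -0.0001]
[ 618.49167303 -184.00133713  171.        ]
```

Call:
{"api": "carry_out", "payload": {
  "increments": [
    [[0.0093,-0.0016,0],[-0.002,-0.009,0.003],1],
    [[0.0087,-0.0035,-0.0001],[0,0,0],1],
    [[0.0078,-0.0052,-0.0001],[0,0,0],1],
    [[0.0066,-0.0067,-0.0001],[0,0,0],1],
    [[0.005,-0.0079,-0.0001],[0,0,0],1],
    [[0.0033,-0.0088,-0.0001],[0,0,0],1]
  ]
}}

```text
time: 23.75
tool_pos: [584.7, -145.3, 141.0]
tcp_rot: [179.7, 0.3, 89.9]
ft_force: [1.6, -3.7, -2.0]
finger_gap: 17.0
```

```bash
python3 -c "
from h import *
tilt(90);arc(12,12)"
```

```text
rotvec to straight [ 0.0047  0.0059 -0.0011]
now angle(world) 76.4 tester 71.5 rad 45.34 z 140.99 F [ 1.6 -3.7 -2. ] gap 17.0
[0.0009, -0.0094, -0.0001]
[-0.0007, -0.0094, -0.0001]
[-0.0027, -0.009, -0.0001]
[-0.0045, -0.0083, -0.0001]
[-0.0061, -0.0072, -0.0001]
[-0.0075, -0.0057, -0.0]
[-0.0085, -0.0041, -0.0]
[-0.0091, -0.0022, -0.0]
[-0.0094, -0.0003, -0.0]
[-0.0093, 0.0017, -0.0]
[-0.0087, 0.0036, 0.0]
[-0.0078, 0.0053, 0.0]
```

Call:
{"api": "carry_out", "payload": {
  "increments": [
    [[0.001,-0.0094,-0.0001],[0.005,0.006,-0.001],1],
    [[-0.0007,-0.0094,-0.0001],[0,0,0],1],
    [[-0.0027,-0.009,-0.0001],[0,0,0],1],
    [[-0.0045,-0.0083,-0.0001],[0,0,0],1],
    [[-0.0061,-0.0072,-0.0001],[0,0,0],1],
    [[-0.0075,-0.0057,-0.0001],[0,0,0],1],
    [[-0.0085,-0.0041,-0.0001],[0,0,0],1],
    [[-0.0091,-0.0022,-0.0001],[0,0,0],1],
    [[-0.0094,-0.0003,-0.0001],[0,0,0],1]
  ]
}}

```text
time: 24.65
tool_pos: [528.2, -194.7, 141.4]
tcp_rot: [179.1, 0.1, 90.0]
ft_force: [12.0, 4.4, -6.5]
finger_gap: 17.0
```

```bash
python3 -c "
from h import *
tilt(90);arc(12,12)"
```

```text
rotvec to straight [ 0.0165  0.0014 -0.0005]
now angle(world) -173.42 tester -178.32 rad 46.08 z 141.44 F [12.   4.4 -6.5] gap 17.0
[-0.0091, 0.0031, -0.0]
[-0.0086, 0.0039, 0.0]
[-0.0076, 0.0056, 0.0]
[-0.0062, 0.0071, 0.0001]
[-0.0046, 0.0082, 0.0001]
[-0.0028, 0.009, 0.0001]
[-0.0009, 0.0094, 0.0001]
[0.0011, 0.0093, 0.0001]
[0.003, 0.0089, 0.0001]
[0.0048, 0.0081, 0.0001]
[0.0064, 0.0069, 0.0]
[0.0077, 0.0054, 0.0]
```

Call:
{"api": "carry_out", "payload": {
  "increments": [
    [[-0.0091,0.0031,-0.0001],[0.016,0.001,0],1],
    [[-0.0086,0.0039,-0.0001],[0,0,0],1],
    [[-0.0076,0.0056,-0.0001],[0,0,0],1],
    [[-0.0062,0.0071,-0.0001],[0,0,0],1],
    [[-0.0046,0.0082,-0.0001],[0,0,0],1],
    [[-0.0028,0.009,-0.0001],[0,0,0],1],
    [[-0.0009,0.0094,-0.0001],[0,0,0],1],
    [[0.0011,0.0093,-0.0001],[0,0,0],1]
  ]
}}

```text
time: 25.45
tool_pos: [583.5, -233.8, 141.7]
tcp_rot: [-179.8, -0.3, 89.9]
ft_force: [-3.7, 3.9, 1.4]
finger_gap: 17.1
```

```bash
python3 -c "
from h import *
tilt(90);arc(12,12)"
```

```text
rotvec to straight [-0.0043 -0.006  -0.002 ]
now angle(world) -77.89 tester -82.79 rad 45.43 z 141.68 F [-3.7  3.9  1.4] gap 17.1
[0.0034, 0.0088, -0.0001]
[0.0047, 0.0081, -0.0001]
[0.0063, 0.007, -0.0001]
[0.0076, 0.0055, -0.0]
[0.0086, 0.0038, -0.0]
[0.0092, 0.0019, -0.0]
[0.0094, -0.0, -0.0]
[0.0092, -0.002, -0.0]
[0.0086, -0.0039, 0.0]
[0.0076, -0.0056, 0.0]
[0.0063, -0.007, 0.0]
[0.0047, -0.0082, -0.0]
```

Call:
{"api": "carry_out", "payload": {
  "increments": [
    [[0.0034,0.0088,-0.0001],[-0.004,-0.006,-0.002],1],
    [[0.0047,0.0081,-0.0001],[0,0,0],1],
    [[0.0063,0.007,-0.0001],[0,0,0],1],
    [[0.0076,0.0055,-0.0001],[0,0,0],1],
    [[0.0086,0.0038,-0.0001],[0,0,0],1],
    [[0.0092,0.0019,-0.0001],[0,0,0],1],
    [[0.0094,0,-0.0001],[0,0,0],1],
    [[0.0092,-0.002,-0.0001],[0,0,0],1],
    [[0.0086,-0.0039,-0.0001],[0,0,0],1]
  ]
}}

```text
time: 26.35
tool_pos: [613.3, -166.0, 142.0]
tcp_rot: [-179.3, 0.5, 90.0]
ft_force: [-4.6, -5.1, 0.8]
finger_gap: 17.5
```

```bash
python3 -c "
from h import *
tilt(90);arc(12,12)"
```

```text
rotvec to straight [-0.0123  0.0096  0.0008]
now angle(world) 30.79 tester 25.89 rad 45.79 z 141.97 F [-4.6 -5.1  0.8] gap 17.5
[0.0071, -0.0063, -0.0001]
[0.0062, -0.0071, -0.0]
[0.0046, -0.0082, -0.0]
[0.0028, -0.009, 0.0]
[0.0009, -0.0094, 0.0]
[-0.0011, -0.0093, 0.0001]
[-0.003, -0.0089, 0.0001]
[-0.0048, -0.0081, 0.0001]
[-0.0064, -0.0069, 0.0001]
[-0.0077, -0.0054, 0.0001]
[-0.0086, -0.0037, 0.0001]
[-0.0092, -0.0018, 0.0]
```

One full turn passed (closed angle 3.7°, now about 30.8° into the second turn).

Call:
{"api": "carry_out", "payload": {
  "increments": [
    [[0.0071,-0.0063,-0.0001],[-0.012,0.009,0],1],
    [[0.0062,-0.0071,-0.0001],[0,0,0],1],
    [[0.0046,-0.0082,-0.0001],[0,0,0],1],
    [[0.0028,-0.009,-0.0001],[0,0,0],1],
    [[0.0009,-0.0094,-0.0001],[0,0,0],1],
    [[-0.0011,-0.0093,-0.0001],[0,0,0],1],
    [[-0.003,-0.0089,-0.0001],[0,0,0],1],
    [[-0.0048,-0.0081,-0.0001],[0,0,0],1]
  ]
}}

```text
time: 27.15
tool_pos: [547.0, -152.6, 143.4]
tcp_rot: [179.5, 0.4, 90.2]
ft_force: [5.8, -3.4, -4.4]
finger_gap: 17.5
```

```bash
python3 -c "
from h import *
tilt(90);arc(12,12)"
```

```text
rotvec to straight [0.008  0.0066 0.0034]
now angle(world) 126.25 tester 121.35 rad 45.58 z 143.36 F [ 5.8 -3.4 -4.4] gap 17.5
[-0.0068, -0.0066, -0.0001]
[-0.0076, -0.0055, -0.0001]
[-0.0086, -0.0038, -0.0]
[-0.0092, -0.0019, -0.0]
[-0.0094, 0.0, -0.0]
[-0.0092, 0.002, 0.0]
[-0.0086, 0.0038, 0.0]
[-0.0076, 0.0055, 0.0]
[-0.0063, 0.007, 0.0]
[-0.0047, 0.0082, 0.0]
[-0.0029, 0.009, 0.0]
[-0.001, 0.0094, 0.0]
```

Call:
{"api": "carry_out", "payload": {
  "increments": [
    [[-0.0068,-0.0066,0],[0.008,0.006,0.003],1],
    [[-0.0076,-0.0055,0],[0,0,0],1],
    [[-0.0086,-0.0038,0],[0,0,0],1],
    [[-0.0092,-0.0019,0],[0,0,0],1],
    [[-0.0094,0,0],[0,0,0],1],
    [[-0.0092,0.002,0],[0,0,0],1],
    [[-0.0086,0.0038,0],[0,0,0],1],
    [[-0.0076,0.0055,0],[0,0,0],1],
    [[-0.0063,0.007,0],[0,0,0],1]
  ]
}}

```text
time: 28.05
tool_pos: [546.5, -226.1, 143.3]
tcp_rot: [179.7, -0.8, 90.0]
ft_force: [2.1, 6.5, 1.2]
finger_gap: 17.2
```

```bash
python3 -c "
from h import *
tilt(90);arc(12,12)"
```

```text
rotvec to straight [ 0.0051 -0.014  -0.0007]
now angle(world) -126.87 tester -131.77 rad 45.83 z 143.3 F [2.1 6.5 1.2] gap 17.2
[-0.0042, 0.0086, -0.0001]
[-0.003, 0.0089, -0.0001]
[-0.0011, 0.0093, -0.0]
[0.0008, 0.0094, -0.0]
[0.0028, 0.009, 0.0]
[0.0046, 0.0082, 0.0]
[0.0062, 0.0071, 0.0001]
[0.0075, 0.0056, 0.0001]
[0.0085, 0.004, 0.0001]
[0.0092, 0.0021, 0.0001]
[0.0094, 0.0001, 0.0001]
[0.0092, -0.0018, 0.0001]
```

Call:
{"api": "carry_out", "payload": {
  "increments": [
    [[-0.0042,0.0086,-0.0001],[0.005,-0.014,0],1],
    [[-0.003,0.0089,-0.0001],[0,0,0],1],
    [[-0.0011,0.0093,-0.0001],[0,0,0],1],
    [[0.0008,0.0094,-0.0001],[0,0,0],1],
    [[0.0028,0.009,-0.0001],[0,0,0],1],
    [[0.0046,0.0082,-0.0001],[0,0,0],1],
    [[0.0062,0.0071,-0.0001],[0,0,0],1],
    [[0.0075,0.0056,-0.0001],[0,0,0],1],
    [[0.0043,0.002,0],[0,0,0],1],
    [[0,0,0],[0,0,0],1]
  ]
}}

```text
time: 29.05
tool_pos: [616.0, -207.0, 143.7]
tcp_rot: [-179.4, -0.1, 89.9]
ft_force: [-5.4, 0.0, 4.2]
finger_gap: 17.2
```

Run:
```python
from h import *
tilt(90);arc(6,6)
s=snap('wrist','w24'); crop('w24',100,150,350,320,3,'w24c')
```

```text
rotvec to straight [-0.011  -0.002  -0.0016]
now angle(world) -22.68 tester -27.58 rad 45.52 z 143.67 F [-5.4  0.   4.2] gap 17.2
[0.0046, 0.0011, -0.0]
[0.0046, 0.0011, -0.0]
[0.0047, 0.0006, -0.0]
[0.0047, 0.0001, -0.0]
[0.0047, -0.0004, -0.0]
[0.0046, -0.0009, -0.0]
```

View pics/w24c.png

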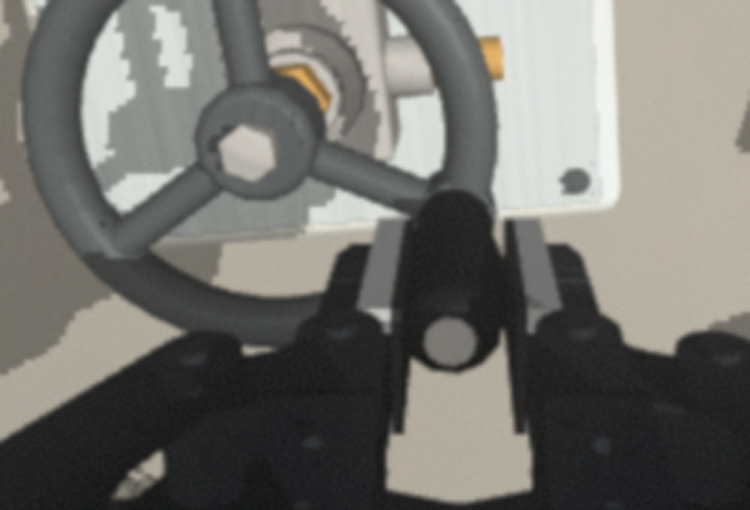

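Call:
{"api": "carry_out", "payload": {
  "increments": [
    [[0.0046,0.0012,0],[-0.01,-0.002,-0.002],1],
    [[0.0046,0.001,0],[0,0,0],1],
    [[0.0047,0.0006,0],[0,0,0],1],
    [[0.0035,0.0001,0],[0,0,0],1],
    [[0,0,0],[0,0,0],1]
  ]
}}

```text
time: 29.6
tool_pos: [619.3, -189.9, 144.1]
tcp_rot: [-179.9, 0.3, 90.0]
ft_force: [-4.9, -0.6, 3.5]
finger_gap: 17.1
```

Run:
```python
from h import *
tilt(90);arc(6,2); print(r.sense()['tool_pos'])
s=snap('wrist','w25'); crop('w25',100,150,350,320,3,'w25c')
```

```text
rotvec to straight [-0.0022  0.0053  0.0007]
now angle(world) -0.65 tester -5.55 rad 45.33 z 144.07 F [-4.9 -0.6  3.5] gap 17.1
[0.0047, -0.0005, -0.0001]
[0.0047, -0.0007, -0.0001]
[ 619.32350443 -189.91120907  144.07296586]
```

View pics/w25c.png

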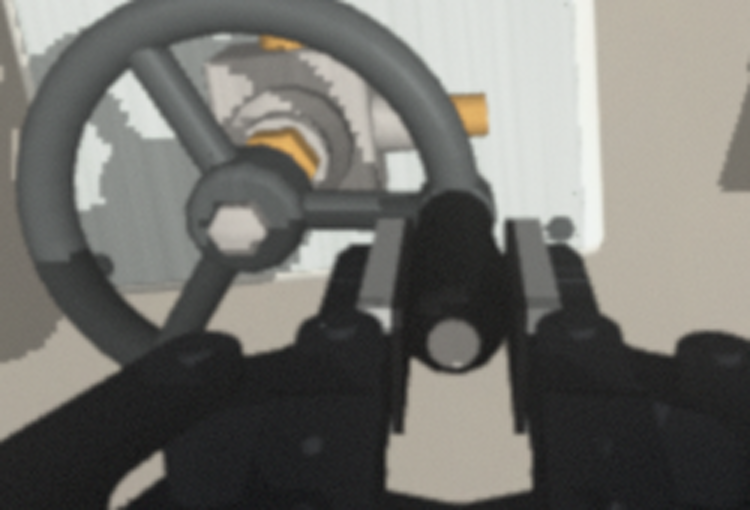

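```bash
cat >> h.py <<'E'
def wang(n,cap,hub,dz,x0=100,y0=150,k=3):
    s=load(n); f=lambda c,z: ray(s,[x0+(c[0]+.5)/k-.5,y0+(c[1]+.5)/k-.5],z)
    a=f(cap,171+dz); b=f(hub,130+dz); d=a-b; print(n,'cap',a[:2].round(1),'hub',b[:2].round(1),'ang',np.degrees(np.arctan2(d[1],d[0])).round(2),'r',np.hypot(d[0],d[1]).round(1))
E
python3 - <<'E'
from h import *
wang('w23',(456,335),(240,239),0); wang('w22',(456,338),(240,241),0); wang('w19',(456,325),(240,232),0); wang('w25',(454,343),(238,229),4); wang('w24',(450,342),(248,151),3.8)
for n in ('w23','w25'): crop(n,150,190,290,280,5.5,n+'d')
E
```

```text
w23 cap [ 618.5 -184. ] hub [ 572.9 -186.2] ang 2.78 r 45.7
w22 cap [ 618.4 -183.9] hub [ 572.7 -186.2] ang 2.84 r 45.7
w19 cap [ 618.5 -184.3] hub [ 572.7 -186.6] ang 2.96 r 45.8
w25 cap [ 618.6 -188.4] hub [ 573.1 -187.4] ang -1.23 r 45.5
w24 cap [ 614.9 -205.3] hub [ 573.  -187.1] ang -23.53 r 45.7
```

View pics/w23d.png

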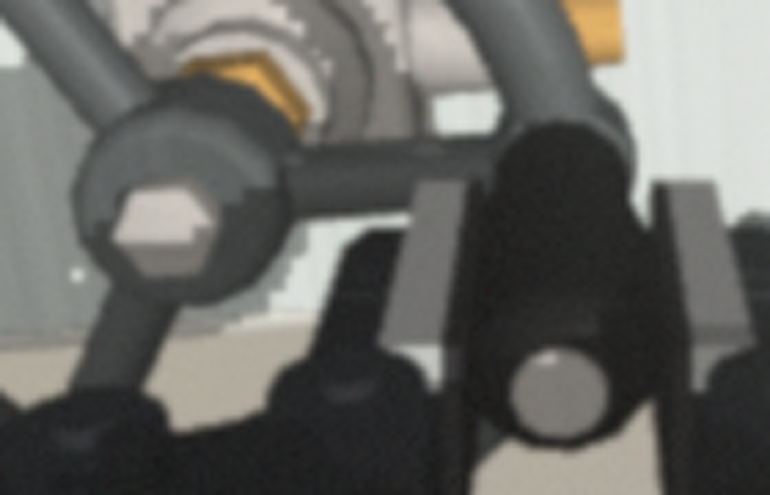

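View pics/w25d.png

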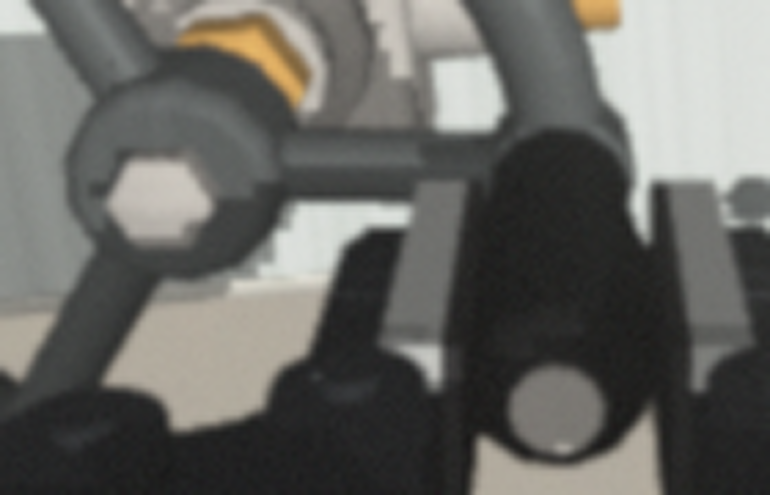

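Run:
```python
from h import *
for hz in (128,130,132):
  for n,cap,hub,dz in (('w23',(559,392),(164,232.5),0),('w25',(557,408),(160,201),4)):
    s=load(n); f=lambda c,z: ray(s,[150+(c[0]+.5)/5.5-.5,190+(c[1]+.5)/5.5-.5],z)
    a=f(cap,171+dz); b=f(hub,hz+dz); d=a-b; print(n,a[:2].round(2),b[:2].round(2),np.degrees(np.arctan2(d[1],d[0])).round(2),np.hypot(d[0],d[1]).round(1))
```

```text
w23 [ 618.28 -183.75] [ 571.96 -188.9 ] 6.35 46.6
w25 [ 618.51 -188.25] [ 572.25 -188.41] 0.2 46.3
w23 [ 618.28 -183.75] [ 572.56 -187.96] 5.27 45.9
w25 [ 618.51 -188.25] [ 572.86 -187.49] -0.95 45.7
w23 [ 618.28 -183.75] [ 573.16 -187.02] 4.15 45.2
w25 [ 618.51 -188.25] [ 573.47 -186.57] -2.14 45.1
```

Call:
{"api": "carry_out", "payload": {
  "increments": [
    [[0.0025,-0.0003,0],[-0.002,0.005,0],1],
    [[0.002,-0.0002,0],[0,0,0],1],
    [[0,0,0],[0,0,0],1],
    [[0,0,0],[0,0,0],1]
  ]
}}

```text
time: 30.05
tool_pos: [619.1, -185.9, 144.2]
tcp_rot: [180.0, 0.0, 90.0]
ft_force: [-3.5, -2.0, 3.5]
finger_gap: 17.1
```

Run:
```python
from h import *
tilt(90); print(r.sense()['tool_pos'],r.sense()['ft_force'])
s=snap('wrist','w26'); crop('w26',150,190,290,280,5.5,'w26d')
```

```text
rotvec to straight [0.0009 0.0006 0.    ]
[ 619.05605322 -185.94348317  144.24206342] [-3.46374217 -1.95946226  3.48201081]
```

View pics/w26d.png

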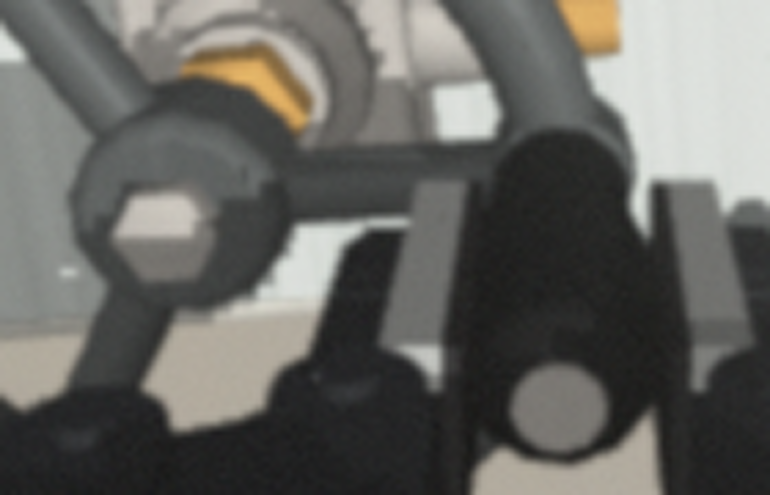

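Run:
```python
from h import *
for hz in (130,):
  for n,cap,hub,dz in (('w23',(559,392),(164,232.5),0),('w25',(557,408),(160,201),4),('w26',(559,407),(164,235),4)):
    s=load(n); f=lambda c,z: ray(s,[150+(c[0]+.5)/5.5-.5,190+(c[1]+.5)/5.5-.5],z)
    a=f(cap,171+dz); b=f(hub,hz+dz); d=a-b; print(n,a[:2].round(2),b[:2].round(2),np.degrees(np.arctan2(d[1],d[0])).round(2),np.hypot(d[0],d[1]).round(1))
# register wheel spokes: image correlation of hub-spoke patch between w23 and w26 
a=cv2.imread('pics/w23d.png'); b=cv2.imread('pics/w26d.png'); cv2.imwrite('pics/cmp.png',np.vstack([a[100:300,:520],b[100:300,:520]]))
```

```text
w23 [ 618.28 -183.75] [ 572.56 -187.96] 5.27 45.9
w25 [ 618.51 -188.25] [ 572.86 -187.49] -0.95 45.7
w26 [ 618.35 -184.38] [ 572.77 -187.66] 4.13 45.7
```

View pics/cmp.png

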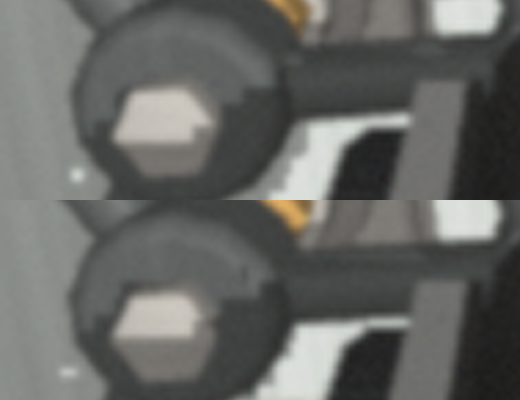

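Call:
{"api": "carry_out", "payload": {
  "increments": [
    [[0.001,0,0],[0,0,0],1],
    [[0,0,0],[0,0,0],1],
    [[0,0,0],[0,0,0],1]
  ]
}}

```text
time: 30.4
tool_pos: [619.0, -185.2, 144.2]
tcp_rot: [180.0, 0.1, 90.0]
ft_force: [-3.5, -1.4, 2.5]
finger_gap: 17.1
```

Run:
```python
from h import *
tilt(90); print(r.sense()['tool_pos'],r.sense()['ft_force'])
s=snap('wrist','w27'); crop('w27',150,190,290,280,5.5,'w27d')
a=cv2.imread('pics/w23d.png'); b=cv2.imread('pics/w27d.png'); cv2.imwrite('pics/cmp2.png',np.vstack([a[100:300,:],b[100:300,:]]))
```

```text
rotvec to straight [ 0.0008  0.0009 -0.0002]
[ 619.00003902 -185.1821511   144.20794266] [-3.50604458 -1.39071383  2.53088709]
```

View pics/w27d.png

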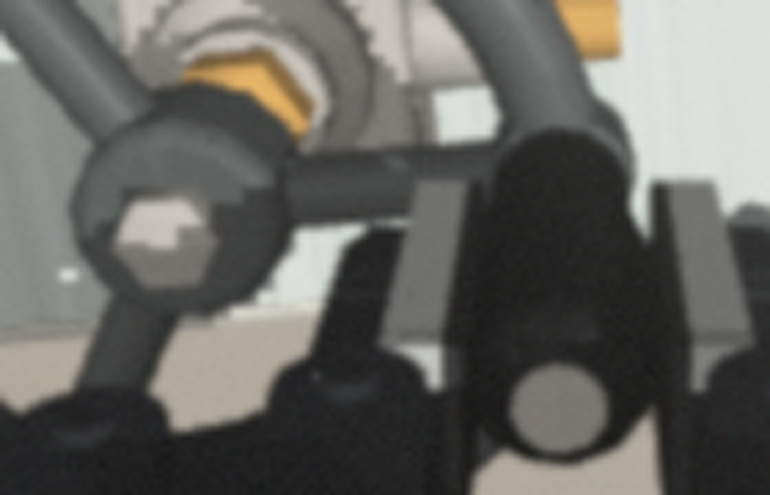

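View pics/cmp2.png

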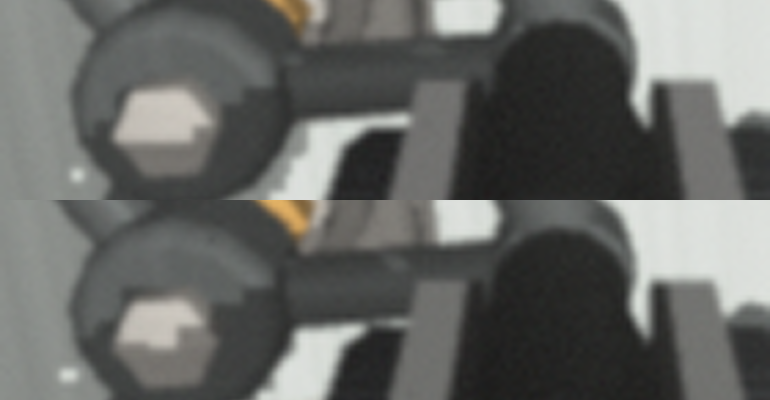

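Run:
```python
from h import *
for n,cap,hub,dz in (('w23',(559,392),(164,232.5),0),('w27',(559,407.5),(166,241),4)):
    s=load(n); f=lambda c,z: ray(s,[150+(c[0]+.5)/5.5-.5,190+(c[1]+.5)/5.5-.5],z)
    a=f(cap,171+dz); b=f(hub,130+dz); d=a-b; print(n,a[:2].round(2),b[:2].round(2),np.degrees(np.arctan2(d[1],d[0])).round(2))
snap('scene','s27'); crop('s27',215,110,345,240,5,'s27c'); print(r.sense()['qd'].round(2),r.sense()['tool_pos'])
```

```text
w23 [ 618.28 -183.75] [ 572.56 -187.96] 5.27
w27 [ 618.3  -183.67] [ 572.89 -187.66] 5.03
[-0.04  0.03 -0.04  0.03 -0.    0.01] [ 619.009189   -185.18339282  144.18703196]
```

View pics/s27c.png

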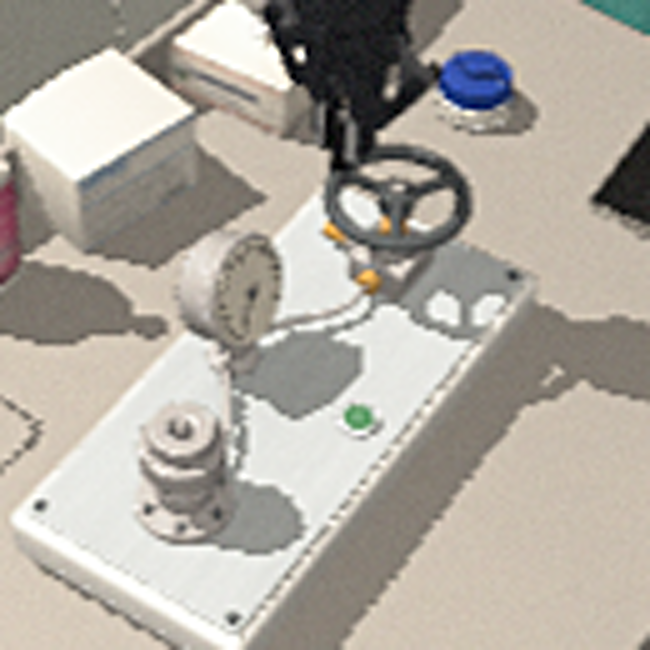

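View pics/s27.png

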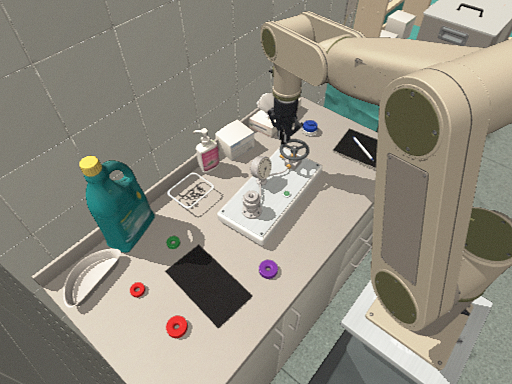

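The scene shows both weights stacked flat on the carrier at crop (180,440), the gripper on the handle, and everything else undisturbed. The handle is at the same angle as at the stop, within about 0.3°, so I'm handing in.

```bash
python3 -c "
from bench import r
print(r.hand_in())"
```

```text
the job is handed in; nothing more can be done
None
```

The job is done and handed in at about 30.5 s. The large weight and then the small one are over the pin on the carrier, and the valve was closed to its stop and opened again by two full turns. The gripper still holds the handle.

- **Weights:** The last pictures show both rings lying flat. The pin came up through each hole with only small side forces. The other objects look undisturbed.
- **Closing:** The first push against the stop reached about 19 N, and the handle slipped roughly 3 mm along the pads. I re-gripped, which let the wheel open about 4°. I then closed it again until it stopped advancing at about 6 N.
- **Opening:** The handle slipped about 1 mm in the grip on the way round. The tool position alone put it about 1.2 mm past the closed reference, so I set the final angle from the wrist camera. It gave a handle direction of 5.0° against 5.3° at the stop. The tool had risen 3.9 mm, close to the expected 4 mm.
- **Uncertainty:** I put the final valve angle within about 1–2° of two turns. At the end the arm was at rest with forces under 4 N.

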